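Set the work holder's jaw on a conduit body and tug-test it

ROBOT

A 7-joint arm with a two-finger parallel gripper is mounted at the origin on a cart in front of the work surface, level with it; the furniture and walls round the work are solid. World frame = base frame: x ahead of the robot, y to its left, z up, the work surface at z = 0. Lengths are in m, angles in rad, forces in N, time in s.
With the tool pointing down it reaches from about 0.4 to 0.875 m from the base axis. Payload 6.5 kg.
Tool frame: the origin (TCP) lies between the finger pads; the fingertips stand 11 mm ahead of it and the grasp point (between the pads) lies 8 mm behind it; z points along the fingers, x is the direction in which the jaws open and shut, and the axes are right-handed (so a half turn about z gives the same grasp; the last joint's range is limited). The gripper opens to 85 mm and grips with 20 to 120 N. Pads are 22 mm wide; open, the fingers measure 114 mm over their backs; the gripper's body (76 mm by 85 mm) begins 54 mm behind the grasp point. The pads swing forward as they close: fully open they stand 13 mm farther back than shut.
Start: joints at [-1.256, 0.536, -0.004, 1.538, 0.003, 1.067, -0.071], TCP at [0.242, 0.603, 0.242] pointing down, gripper open.
Joint ranges: [-2.7, 2.7], [-0.37, 2.16], [-1.27, 1.26], [0.24, 2.4], [-1.31, 4.45], [0.19, 1.91], [-2.76, 2.76]. Speed limits (rad/s): [2.39, 2.39, 3.14, 3.14, 3.14, 3.14, 3.14].

INTERFACE

Orientations are given as a unit quaternion [w, x, y, z].
In Python, from plant import r gives the robot as it stands. The module is installed in compiled form; this text tells all that it offers.
- The arm moves only by the tool apply_moves, never from a script. Its arguments are lists of equal length, an entry for each row: "twist": the turn, a rotation vector about the world's x, y, z in degrees, a list of three; "translation": the shift along the world's x, y, z in cm, a list of three; "grip": the finger opening in cm, from 0 to 8.54. In form: {"twist": [[ax, ay, az], ...], "translation": [[tx, ty, tz], ...], "grip": [grip, ...]}. A call has 1 to 10 rows; each row shifts and turns the commanded pose from where the row before left it; what a row does not reach is not made up. A row lasts 1/10 s, in which the tool goes at most 50 mm and 8.59 degrees, less where a joint would pass 70% of its speed; a pose out of reach is approached as far as the arm can. A call with a gripper value outside its range is refused whole. The fingers move at their own pace and stop on an object; the grip force is fixed at half the most. Time passes only in rows, so rows that do not move let the fingers close. It gives the time, the measured TCP pose, the force and the opening at its end, in the units of the state.
- r.get_obs(): the state, without advancing time (a new reading comes with each control period).
- r.get_image(name): name is "side" or "top"; returns a dict with "frame" (384x512x3 uint8, blue, green, red), "range_z" (384x512 float32, m along the optical axis (not along the pixel's ray), 0 where there is no reading), "camera_matrix" (3x3 intrinsics, pixels), "cam_to_world" (4x4, takes a point from camera to world coordinates). Camera axes: x right, y up, looking along -z (the intrinsics and any distortion apply to the point x, -y, -z); pixel columns grow to the right and rows downward; lengths in m; the calibration is good to about 2 mm. A picture is of the moment at which its call begins.
- r.sign_off(): hands the job in, once; it reports no verdict.
Trained networks look in a picture, given as the dict that the camera call returned (one of the last four; its "shot" number tells which), for a name from the list of things; names that differ only in an ending like _2 or _b are one class to them, and where a whole thing is asked for, a point or a joint stands for the part that bears it (a point fixed in the world has none). Each returns a list of dicts, best first, with "confidence" (0 to 1); they miss things now and then, are a little off and sometimes report something else, mostly with a low value. They report only what shows in the picture. A call takes as long as a camera call.
- r.find_in(query, picture): "position" ([column, row] in pixels, amid what is visible of it).
- r.masks_of(query, picture): "mask" (384x512 bool, what is visible of it) and "position" ([column, row] in pixels, amid what is visible of it).
The state is a dict: "time_s": time; "joint_positions": joint angles; "joint_velocities": joint speeds; "tau": joint torques, N m; "tcp_pos": TCP position; "orientation": TCP orientation; "force": force on the tool from outside, world axes, zero at the start; "ft_torque": the same for the moment, N m; "gripper_width": finger opening in m.
Only numpy, scipy, OpenCV 4.12 (cv2) and the standard library are available. Lean on these libraries where they do the work, as an engineer would, in place of code of your own. Each camera call takes 0.05 s, during which the arm holds its last target. There are 200 camera calls.

TASK

Set the conduit body up in the tilted work holder: lay it flat in the bed, lengthwise along the bar between the jaws. Press the sliding jaw's release tab down and, keeping it pressed, slide the jaw up so that it pushes the body well into the sprung pad; let the tab go so that its tooth drops into a slot of the bar, and then prove the latch by pulling the jaw back, away from the body, with a steady 15 newtons or so, without touching the tab. Leave the body gripped and everything else on the bench where it stands.

Things in the scene. Friction and masses are not known exactly. Their poses are not given: they have to be found in the camera images.
- bed: Sloping bed of the work holder: grey plate 150 x 390 mm on a steel stand, tilted 25 degrees to face the robot. Origin: middle of the plate's upper face. x points up the slope, away from the robot; y along the aluminium bar, from the sprung head (-y end) to the sliding jaw; z square to the plate, out of it. Work lies centred at x = 0 on the bar's flat top, 60 mm wide, at z = 14 mm.
- ledge (a point): Middle of the upper inner edge of the steel ledge along the bar's lower side, which keeps work from sliding down the slope: 8 mm high above the bar's top, 100 mm long, at bed x = -20 mm, bed y -110 to -10 mm. Axes as the bed's.
- pad_face (a point): Middle of the sprung pad's rubber face, 34 mm square, bed z 18 to 52 mm, at bed y = -110 mm - pad. The body's end bears on it. The head block behind it reaches bed z = 60 mm. Axes as the bed's.
- lamp_edge (a point): Middle of the lower near edge of the lamp bar, which runs level along the holder (370 mm long, 40 mm deep behind this edge, 18 mm thick, on an arm at each end) above the bar and blocks tools that come straight down; tools leaning with the bed pass in front of it. x points away from the robot, y along the lamp, z up.
- conduit_mid (a point): Middle of the loose grey cast conduit body lying on the bench at the left: 130 mm long, 36 mm wide, straight sides 34 mm high (39 mm over the flat cover on top), round neck at its -y end. y along its length, z up through the cover; this point is 17 mm above its underside. About 0.19 kg. Either end may go against the sprung pad.
- tab (a point): Middle of the upper face of the release tab, a ribbed black thumb tab 30 x 36 mm on the sliding jaw, at bed z = 39.5 mm, bed y = 35 mm + jaw. The jaw's upright plate stands 25 mm from here toward bed -y and can be pushed by what presses the tab. Pressed along bed -z it sinks 6 mm (creeping 5 mm toward that plate), against 2 N at first, 6 N at the bottom. Axes turn with the lever.
- jaw_top (a point): Middle of the top edge of the sliding jaw's upright steel plate, where it can be pinched and pulled: 9 mm thick along bed y (11 mm over the 6 mm high rim on top), 44 to 46 mm wide along bed x, top at bed z = 88.5 mm, bed y = 5.5 mm + jaw, some 36 mm above the cover of a body lying in the bed. Its gripping face is at bed y = -2 mm + jaw. Axes as the bed's.
- jaw (a joint): Travel of the sliding jaw along the bar, m: 0 nearest the sprung head, 0.075 farthest. Its tooth sits in a slot at 0.005, 0.015, 0.025, ... 0.075 (1.5 mm of play either way). A body 0.130 m long just fills the space up to the pad, when the pad is out, at 0.022. Slides with 1 to 2 N while the tab is down.
- lever (a joint): Angle of the release lever, rad: 0 tooth fully down in a slot, about 0.11 to 0.13 tooth resting on the bar between two slots, above 0.14 tooth clear, 0.28 tab fully pressed.
- pad (a joint): How far the sprung pad of the head is pushed in, m: 0 out, 0.022 fully in. Its spring pushes with 2.4 N out and 16 N fully in.
- tin: Bystander: tin of thread compound, 66 mm wide, 88 mm high. Origin at its underside, as for all bystanders.
- carton: Bystander: small carton 76 x 53 x 62 mm.
- nut_tin: Bystander: open metal tin 72 mm wide, 62 mm high.
- coupling: Bystander: dark pipe coupling standing on end, 44 mm wide, 41 mm high.
- octbox: Bystander: octagon junction box 65 x 65 x 38 mm.
- cover: Bystander: flat steel box cover 104 x 66 x 10 mm, lying in front of the work holder.
- wrench: Bystander: pipe wrench 259 mm long, lying at the right.
- tape: Bystander: small roll of thread seal tape, 49 mm wide, 14 mm high, in front of the holder.
- pen: Bystander: black marker pen, 122 mm long, 14 mm thick, in front of the holder.

How it is judged:
On the way, in this order (a step that is already met when the one before it is completed fails the run):
1. with the body lying in the bed, the release tab is pressed down (x of conduit_mid in the frame of bed between -0.01 and 0.012 m and z of conduit_mid in the frame of bed between 0.027 and 0.036 m and angle between the y axis of conduit_mid and the y axis of bed, either way round below 0.1 rad and value of joint lever above 0.15 rad), for 0.1 s.
2. tooth down in a slot, body gripped, tab untouched: the jaw is pulled back, away from the body, so that the tooth bears on the bar with over 14 N (20 N in the slot nearest the head) (value of joint lever below 0.06 rad and contact force between the fingers and lever below 0.1 N and value of joint pad above 0.003 m and ((contact force between lever and bed above 20 N and value of joint jaw between 0.0054 and 0.0085 m) or (contact force between lever and bed above 14 N and value of joint jaw between 0.0154 and 0.0185 m))), for 0.2 s.
At the end, for the whole second after the job is handed in: The body lies flat in the bed (within about 10 mm of the centre line, under 6 degrees askew), gripped between jaw and sprung pad, the pad pushed in more than 3 mm; the lever's tooth is fully down in a slot; all at rest (x of conduit_mid in the frame of bed between -0.01 and 0.012 m and z of conduit_mid in the frame of bed between 0.027 and 0.036 m and angle between the y axis of conduit_mid and the y axis of bed, either way round below 0.1 rad and value of joint lever below 0.06 rad and value of joint pad above 0.003 m and contact force between conduit and jaw above 0.3 N and contact force between conduit and pad above 1 N and linear speed of conduit below 0.01 m/s); the robot touches nothing.
It fails at once if with the body gripped and the tooth down in a slot, the jaw is pulled or pushed so hard that the tooth bears on the bar with over 40 N (contact force between lever and bed above 40 N and value of joint lever below 0.06 rad and value of joint pad above 0.003 m).
It fails at once if a bystander is pushed more than 25 mm away (distance of any of tin, carton, nut_tin, coupling, octbox, cover, wrench, tape, pen from where it was at the start of the episode above 0.025 m).
It also fails if it takes over 61 s, if anything falls off the work surface, if the arm or the gripper's body presses on something with over 40 N, if the wrist force passes 120 N, or if a joint passes its speed limit or range.

## Working session

There is one attempt and no reset: what is moved stays moved. The work goes in short steps, Python scripts to look and compute and a tool call to move; the robot and the scene stay as the last step left them, time stands still between calls to the robot, and variables do not carry over. Pictures are saved under pics/ and viewed, about 8 in all and at most 12, crops included, and the job is handed in when it is done.

Besides the shell and the picture viewer there is one more tool, called as name(argument=value, ...) on one line, values as JSON. apply_moves: Moves the arm, as the interface text tells. Its arguments: {"type":"object","properties":{"twist":{"type":"array","items":{"type":"array","items":{"type":"number"}}},"translation":{"type":"array","items":{"type":"array","items":{"type":"number"}}},"grip":{"type":"array","items":{"type":"number"}}},"required":["twist","translation","grip"]}

```bash
mkdir -p pics; cat > h.py <<'E'
import numpy as np, cv2
from plant import r
from scipy.spatial.transform import Rotation as R
def shot(n,save=None):
    p=r.get_image(n)
    if save: cv2.imwrite('pics/'+save,p['frame'])
    return p
def world(p,uv=None,mask=None):
    K=np.array(p['camera_matrix']);T=np.array(p['cam_to_world']);d=p['range_z']
    if mask is None:
        u,v=np.round(uv).astype(int); w=d[v-1:v+2,u-1:u+2]; z=np.median(w[w>0]); us,vs,zs=np.array([uv[0]]),np.array([uv[1]]),np.array([z])
    else:
        vs,us=np.nonzero(mask&(d>0)); zs=d[vs,us]
    x=(us-K[0,2])/K[0,0]*zs; y=(vs-K[1,2])/K[1,1]*zs
    P=np.c_[x,-y,-zs]
    return P@T[:3,:3].T+T[:3,3]
def pix(p,P):
    K=np.array(p['camera_matrix']);T=np.array(p['cam_to_world'])
    c=(np.atleast_2d(P)-T[:3,3])@T[:3,:3]
    return np.c_[K[0,0]*c[:,0]/-c[:,2]+K[0,2],K[1,1]*-c[:,1]/-c[:,2]+K[1,2]]
E
python3 - <<'E'
from h import *
ps={n:shot(n,n+'0.png') for n in('top','side')}
cv2.imwrite('pics/both0.png',cv2.resize(np.hstack([ps['top']['frame'],ps['side']['frame']]),(800,300)))
o=r.get_obs();print({k:np.round(v,3) for k,v in o.items()})
for n,p in ps.items():
    print(n,np.round(p['cam_to_world'],3).tolist())
    for q in['bed','ledge','pad_face','lamp_edge','conduit_mid','tab','jaw_top','cover','tape','pen','tin','carton','nut_tin','coupling','octbox','wrench']:
        f=r.find_in(q,p)
        for a in f[:1]:
            try: w=np.round(world(p,a['position'])[0],3)
            except Exception as e: w=None
            print(q,round(a['confidence'],2),np.round(a['position']),w)
E
```

```text
{'time_s': np.float64(0.1), 'joint_positions': array([-1.256,  0.537, -0.004,  1.539,  0.003,  1.067, -0.071]), 'joint_velocities': array([ 0.001, -0.001, -0.001, -0.002,  0.002,  0.001,  0.   ]), 'tau': array([ 3.0000e-03, -5.8456e+01,  1.0520e+00, -2.5978e+01,  1.3000e-02,
        5.0000e-03, -0.0000e+00]), 'tcp_pos': array([0.241, 0.603, 0.242]), 'orientation': array([ 0.   ,  0.828,  0.561, -0.001]), 'force': array([ 1.053,  0.755, -0.885]), 'ft_torque': array([-0.021,  0.04 ,  0.074]), 'gripper_width': np.float64(0.085)}
top [[0.002, 0.998, -0.07, 0.401], [-1.0, 0.001, -0.021, -0.014], [-0.021, 0.07, 0.997, 1.888], [0.0, 0.0, 0.0, 1.0]]
bed 0.76 [286. 186.] [ 0.543 -0.063  0.102]
ledge 0.6 [260. 186.] [0.542 0.041 0.122]
pad_face 0.74 [282. 226.] [ 0.385 -0.048  0.013]
lamp_edge 0.61 [196. 168.] [0.616 0.296 0.092]
conduit_mid 0.74 [194. 200.] [0.493 0.312 0.039]
tab 0.65 [261. 186.] [0.542 0.037 0.123]
jaw_top 0.67 [259. 188.] [0.537 0.044 0.112]
cover 0.59 [256. 185.] [0.546 0.058 0.108]
pen 0.64 [333. 224.] [ 0.393 -0.259  0.001]
tin 0.74 [195. 170.] [0.608 0.301 0.088]
carton 0.8 [163. 166.] [0.627 0.435 0.064]
nut_tin 0.76 [139. 172.] [0.607 0.545 0.029]
coupling 0.38 [144. 220.] [0.411 0.527 0.01 ]
octbox 0.57 [142. 193.] [0.519 0.528 0.04 ]
wrench 0.67 [402. 221.] [ 0.406 -0.537  0.017]
side [[-0.937, 0.143, -0.32, -0.04], [-0.35, -0.378, 0.857, 1.508], [0.002, 0.915, 0.404, 0.916], [0.0, 0.0, 0.0, 1.0]]
bed 0.74 [248. 217.] [0.537 0.038 0.103]
ledge 0.62 [243. 218.] [0.547 0.066 0.106]
lamp_edge 0.68 [243. 213.] [0.559 0.037 0.119]
conduit_mid 0.54 [232. 266.] [0.485 0.338 0.036]
jaw_top 0.7 [246. 219.] [0.535 0.058 0.101]
tape 0.31 [243. 209.] [ 0.576 -0.     0.116]
tin 0.94 [209. 252.] [0.596 0.317 0.063]
nut_tin 0.59 [177. 289.] [0.63  0.52  0.017]
coupling 0.67 [229. 300.] [0.414 0.531 0.038]
octbox 0.61 [201. 299.] [0.511 0.559 0.036]
wrench 0.48 [303. 193.] [ 0.406 -0.514  0.015]
```

```bash
python3 - <<'E'
import cv2,numpy as np
t=cv2.imread('pics/top0.png');s=cv2.imread('pics/side0.png')
a=cv2.resize(t[130:250,150:390],(800,400),interpolation=cv2.INTER_CUBIC)
cv2.imwrite('pics/t1.png',a)
b=cv2.resize(s[150:310,150:350],(750,600),interpolation=cv2.INTER_CUBIC)
cv2.imwrite('pics/s1.png',b)
E
```

```text
(no output)
```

View pics/t1.png

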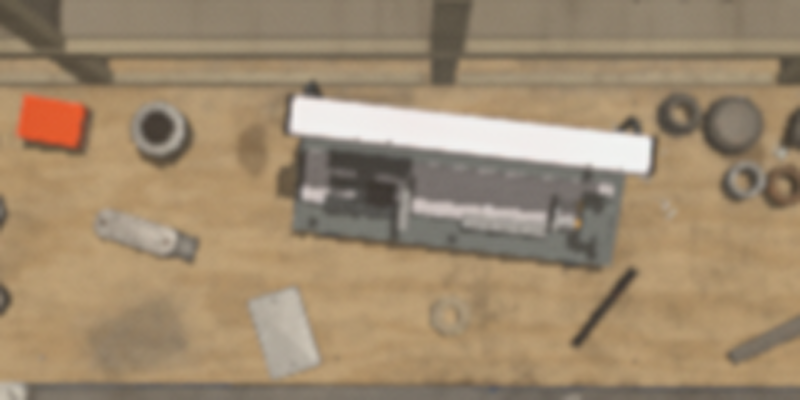

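View pics/s1.png

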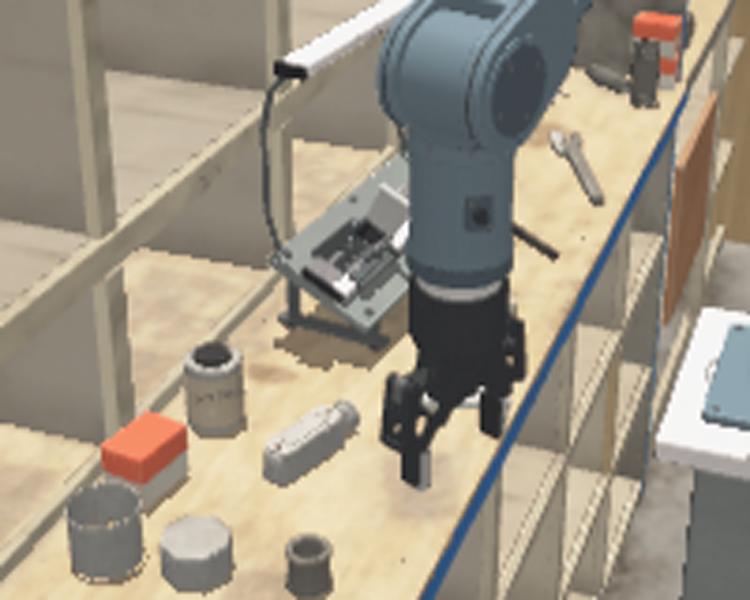

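```bash
python3 - <<'E'
from h import *
p=shot('top'); P=world(p,mask=np.ones((384,512),bool))
# conduit
s=P[(abs(P[:,0]-.5)<.11)&(abs(P[:,1]-.32)<.1)&(P[:,2]>.02)&(P[:,2]<.06)&(P[:,0]<.56)]
t=s[s[:,2]>.03]; print('cond n',len(s),'z med',np.median(t[:,2]))
(cx,cy),(w,h),a=cv2.minAreaRect((s[:,:2]*1000).astype(np.float32)); print('rect',cx,cy,w,h,a)
m=t[:,:2].mean(0);v=np.linalg.svd(t[:,:2]-m)[2][0];print(m,v,np.degrees(np.arctan2(v[0],v[1])))
pr=(s[:,:2]-m)@v;pq=(s[:,:2]-m)@[-v[1],v[0]];print(pr.min(),pr.max(),pq.min(),pq.max())
for q in ['conduit_mid']:
    for n in ['top','side']:
        pp=p if n=='top' else shot('side')
        M=r.masks_of(q,pp)[0];W=world(pp,mask=M['mask']);W=W[(W[:,2]>.02)&(W[:,2]<.06)];(c,d,a)=cv2.minAreaRect((W[:,:2]*1000).astype(np.float32));print(n,M['confidence'],len(W),c,d,a,np.percentile(W[:,2],[50,95]))
# bed plane
b=P[(P[:,0]>.44)&(P[:,0]<.62)&(P[:,1]<.19)&(P[:,1]>-.27)&(P[:,2]>.02)&(P[:,2]<.3)]
g=np.random.default_rng(0);best=0
for _ in range(3000):
    A=b[g.choice(len(b),3,False)];n=np.cross(A[1]-A[0],A[2]-A[0]);L=np.linalg.norm(n)
    if L<1e-5: continue
    n/=L;n*=np.sign(n[2])
    if n[2]>.95 or n[2]<.8: continue
    k=abs((b-A[0])@n)<.002
    if k.sum()>best: best=k.sum();bk=k
q=b[bk];c=q.mean(0);n=np.linalg.svd(q-c)[2][2];n*=np.sign(n[2]);print('plane',best,len(b),c,n,np.degrees(np.arccos(n[2])))
yaw=np.degrees(np.arctan2(-n[1],-n[0]));print('yaw',yaw)
hgt=(b-c)@n
print('hist',np.histogram(hgt,bins=np.arange(-.02,.2,.005)))
np.save('b.npy',P)
E
```

```text
cond n 248 z med 0.03724667319101038
rect 490.94012451171875 318.5314025878906 126.47476959228516 33.63343048095703 72.81580352783203
[0.49189434 0.32171617] [0.3013161  0.95352431] 17.536668262035448
-0.06664576492946996 0.05995370590995331 -0.017028205406036785 0.016946090849288043
top 0.6 240 (490.7399597167969, 318.63751220703125) (126.27106475830078, 33.64533233642578) 73.28499603271484 [0.03681984 0.04403389]
side 0.53 227 (493.42236328125, 323.5428771972656) (129.14276123046875, 39.911766052246094) 73.87689208984375 [0.0367846 0.0423772]
plane 536 2741 [ 0.52109385 -0.06014017  0.08393698] [-0.5908339   0.05887739  0.804642  ] 36.424304188772496
yaw -5.69081337333388
hist (array([158, 132, 211, 563, 607, 357, 167,  82,  58,  52,  35,  28,  34,
        47,  32,   9,   1,   4,  20,   8,   3,   0,   3,   0,   1,   0,
         1,   0,   0,   0,   0,   0,   0,   0,   0,   0,   0,   0,   0,
         0,   0,   0,   0]), array([-2.00000000e-02, -1.50000000e-02, -1.00000000e-02, -5.00000000e-03,
        3.46944695e-18,  5.00000000e-03,  1.00000000e-02,  1.50000000e-02,
        2.00000000e-02,  2.50000000e-02,  3.00000000e-02,  3.50000000e-02,
        4.00000000e-02,  4.50000000e-02,  5.00000000e-02,  5.50000000e-02,
        6.00000000e-02,  6.50000000e-02,  7.00000000e-02,  7.50000000e-02,
        8.00000000e-02,  8.50000000e-02,  9.00000000e-02,  9.50000000e-02,
        1.00000000e-01,  1.05000000e-01,  1.10000000e-01,  1.15000000e-01,
        1.20000000e-01,  1.25000000e-01,  1.30000000e-01,  1.35000000e-01,
        1.40000000e-01,  1.45000000e-01,  1.50000000e-01,  1.55000000e-01,
        1.60000000e-01,  1.65000000e-01,  1.70000000e-01,  1.75000000e-01,
        1.80000000e-01,  1.85000000e-01,  1.90000000e-01,  1.95000000e-01]))
```

apply_moves(twist=[[0,0,-8.5],[0,0,-8.5],[0,0,-8.5],[0,0,-8.5],[0,0,-8.5],[0,0,-8.5],[0,0,-8.5],[0,0,-8.5],[0,0,-8.5],[0,0,-8.5]], translation=[[2.5,-2.83,-1],[2.5,-2.83,-1],[2.5,-2.83,-1],[2.5,-2.83,-1],[2.5,-2.83,-1],[2.5,-2.83,-1],[2.5,-2.83,-1],[2.5,-2.83,-1],[2.5,-2.83,-1],[2.5,-2.83,-1]], grip=[6.5,6.5,6.5,6.5,6.5,6.5,6.5,6.5,6.5,6.5])

```text
time_s: 2.9
tcp_pos: [0.4925, 0.3195, 0.1421]
orientation: [-0.0, 0.989, -0.149, 0.0]
force: [-0.3, 1.1, 0.1]
gripper_width: 0.0651
```

apply_moves(twist=[[0,0,0],[0,0,0],[0,0,0]], translation=[[0,0,-1],[0,0,-1],[0,0,0]], grip=[6.5,6.5,6.5])

```text
time_s: 3.2
tcp_pos: [0.4897, 0.3214, 0.1208]
orientation: [0.001, 0.989, -0.145, -0.001]
force: [-0.9, 0.4, -0.8]
gripper_width: 0.0651
```

```bash
python3 - <<'E'
from h import *
p=shot('side','side1.png'); t=shot('top','top1.png')
o=r.get_obs();print(o['tcp_pos'],R.from_quat(o['orientation'],scalar_first=True).as_matrix(),o['gripper_width'],o['joint_positions'].round(2))
b=cv2.resize(p['frame'][160:310,150:350],(800,600),interpolation=cv2.INTER_CUBIC)
cv2.imwrite('pics/s2.png',b)
E
```

```text
[0.49051452 0.32190443 0.12218184] [[ 9.58098074e-01 -2.86438880e-01 -9.20953098e-04]
 [-2.86438464e-01 -9.58098479e-01  5.58108099e-04]
 [-1.04222762e-03 -2.70925904e-04 -9.99999420e-01]] 0.06462794323047026 [-0.92  0.61  0.35  1.81 -0.29  0.77 -0.7 ]
```

View pics/s2.png

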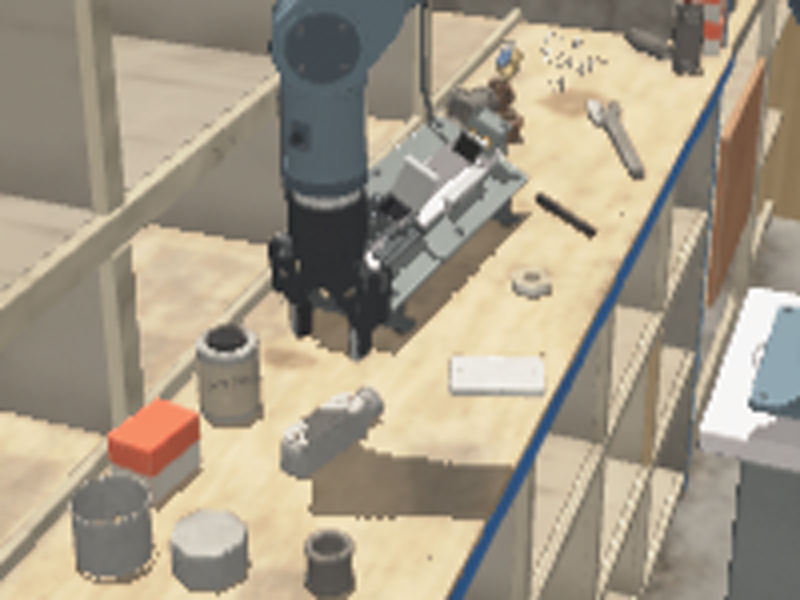

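apply_moves(twist=[[0,0,0],[0,0,0],[0,0,0],[0,0,0],[0,0,0],[0,0,0],[0,0,0],[0,0,0],[0,0,0],[0,0,0]], translation=[[0,0,-4],[0,0,-4],[0,0,-2],[0,0,0],[0,0,0],[0,0,0],[0,0,0],[0,0,0],[0,0,0],[0,0,0]], grip=[6.5,6.5,6.5,6.5,2,2,2,2,2,2])

```text
time_s: 4.3
tcp_pos: [0.4929, 0.3216, 0.0245]
orientation: [-0.001, 0.989, -0.146, 0.001]
force: [-0.6, -0.3, 5.8]
gripper_width: 0.0334
```

apply_moves(twist=[[0,0,0],[0,0,0],[0,0,0],[0,0,0],[0,0,0],[0,0,0],[0,0,0]], translation=[[0,0,0],[0,0,3],[0,0,5],[0,0,5],[0,0,5],[0,0,5],[0,0,2]], grip=[2,2,2,2,2,2,2])

```text
time_s: 5.0
tcp_pos: [0.4936, 0.3213, 0.2787]
orientation: [-0.003, 0.989, -0.146, 0.003]
force: [1.1, 0.2, -2.8]
gripper_width: 0.0333
```

```bash
cat >> h.py <<'E'
def ray(p,uv):
    K=np.array(p['camera_matrix']);T=np.array(p['cam_to_world'])
    d=np.array([(uv[0]-K[0,2])/K[0,0],-(uv[1]-K[1,2])/K[1,1],-1]); d=T[:3,:3]@d
    return T[:3,3],d/np.linalg.norm(d)
def tri(a,b):
    (o1,d1),(o2,d2)=a,b
    s=np.linalg.lstsq(np.c_[d1,-d2],o2-o1,rcond=None)[0]
    q1,q2=o1+s[0]*d1,o2+s[1]*d2
    return (q1+q2)/2,np.linalg.norm(q1-q2)
E
python3 - <<'E'
from h import *
t=shot('top','top2.png');s=shot('side','side2.png')
for a,b in [((237.6,199.9),(249.2,238)),((331.5,210.1),(281.25,205))]:
    print(tri(ray(t,a),ray(s,b)))
np.savez('cal.npz',tK=t['camera_matrix'],tT=t['cam_to_world'],sK=s['camera_matrix'],sT=s['cam_to_world'])
a=cv2.resize(s['frame'][170:270,200:310],(660,600),interpolation=cv2.INTER_CUBIC);cv2.imwrite('pics/s3.png',a)
a=cv2.resize(t['frame'][155:215,230:350],(800,400),interpolation=cv2.INTER_CUBIC);cv2.imwrite('pics/t3.png',a)
np.savez('d2.npz',t=t['range_z'],s=s['range_z'])
P=np.load('b.npy')
# constrained fit using top cloud: grid yaw; heights over 25deg plane
best=[]
b=P[(P[:,0]>.42)&(P[:,0]<.62)&(P[:,1]<.2)&(P[:,1]>-.28)&(P[:,2]>.02)&(P[:,2]<.25)]
for yaw in [-5,-6,-7,-8]:
    M=R.from_euler('ZY',[yaw,-25],degrees=True).as_matrix()
    q=b@M; h=np.histogram(q[:,2],bins=np.arange(.2,.4,.003)); print(yaw,[(round(e,3),int(c)) for c,e in zip(*h) if c>60])
E
```

```text
(array([0.49177671, 0.13365432, 0.05195447]), np.float64(0.0014264436236006111))
(array([ 0.45459249, -0.24507614,  0.05027824]), np.float64(0.008529390635910294))
-5 []
-6 []
-7 []
-8 []
```

View pics/s3.png

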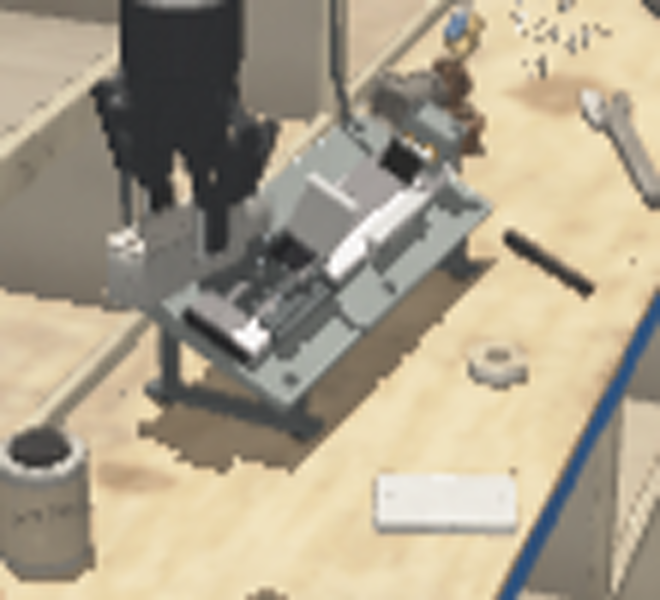

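View pics/t3.png

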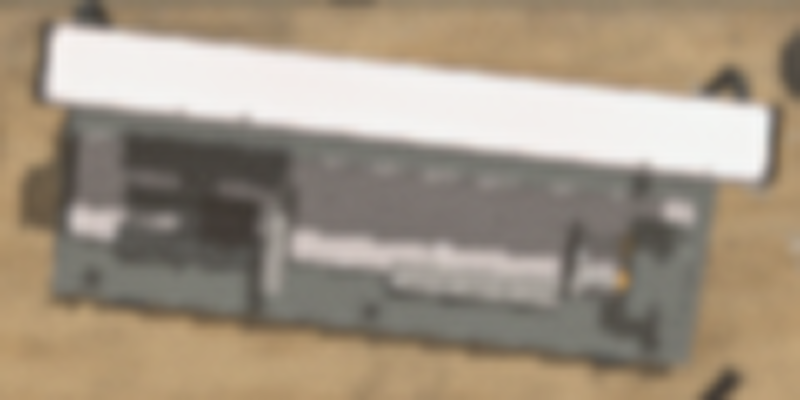

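```bash
cat > fit.py <<'E'
from h import *
from scipy.optimize import least_squares
c=np.load('cal.npz')
t={'camera_matrix':c['tK'],'cam_to_world':c['tT']};s={'camera_matrix':c['sK'],'cam_to_world':c['sT']}
T=lambda a:(230+a[0]/6.667,155+a[1]/6.667); S=lambda a:(200+a[0]/6,170+a[1]/6)
F=[(t,T((53,297)),(-75,195,0)),(t,T((690,360)),(-75,-195,0)),(s,S((285,402)),(-75,195,0)),(s,S((492,208)),(-75,-195,0)),(s,S((160,305)),(75,195,0)),(s,S((362,118)),(75,-195,0)),
 (t,T((392,275)),(-24,-10,22)),(t,T((562,292)),(-24,-110,22))]
def pose(x): return R.from_euler('ZY',[x[3],-25],degrees=True).as_matrix(),np.array(x[:3])
def w(x,P): M,o=pose(x); return np.atleast_2d(P)/1000@M.T+o
def res(x): return np.ravel([pix(p,w(x,P))[0]-uv for p,uv,P in F])
E
python3 - <<'E'
from fit import *
f=least_squares(res,[.54,-.05,.085,-6],loss='soft_l1',f_scale=.7)
x=f.x;print(x.round(4).tolist());print(res(x).reshape(-1,2).round(1).tolist())
np.save('bed.npy',x)
ti=cv2.imread('pics/top2.png');si=cv2.imread('pics/side2.png')
for (img,p,off,k,col) in [(ti,t,(230,155),6.667,0),(si,s,(200,170),6,0)]:
    h,wd=(60,120) if k>6.5 else (100,110)
    im=cv2.resize(img[off[1]:off[1]+h,off[0]:off[0]+wd],None,fx=k,fy=k,interpolation=cv2.INTER_CUBIC)
    def L(A,B,c):
        a,b=[tuple(int(v) for v in ((pix(p,w(x,Q))[0]-off)*k)) for Q in(A,B)];cv2.line(im,a,b,c,1)
    q=[(-75,-195,0),(-75,195,0),(75,195,0),(75,-195,0)]
    for i in range(4):L(q[i],q[(i+1)%4],(0,255,0))
    L((-20,-110,22),(-20,-10,22),(0,255,255))
    q=[(-17,-110,18),(17,-110,18),(17,-110,52),(-17,-110,52)]
    for i in range(4):L(q[i],q[(i+1)%4],(255,0,255))
    for j,c in((55,(0,0,255)),(65,(255,0,0)),(75,(0,140,255))):
        L((-22,j+5.5,88.5),(22,j+5.5,88.5),c);L((-15,j+35,39.5),(15,j+35,39.5),c)
        L((-22,j-2,20),(-22,j-2,88.5),c)
    cv2.imwrite(f'pics/o{int(k)}{wd}.png',im); globals()[f'i{wd}']=im
a=i120;b=i110
b=cv2.resize(b,(800,727))[200:480,200:]
cv2.imwrite('pics/ov.png',np.vstack([cv2.resize(a,(600,300)),cv2.resize(b,(600,280))]))
E
```

```text
[0.5391, -0.0676, 0.0783, -5.8983]
[[-0.2, 0.3], [-0.0, 0.9], [1.9, 2.0], [1.1, 0.4], [-4.2, -1.0], [-0.5, -0.3], [0.4, -0.8], [-0.0, -0.7]]
```

View pics/ov.png

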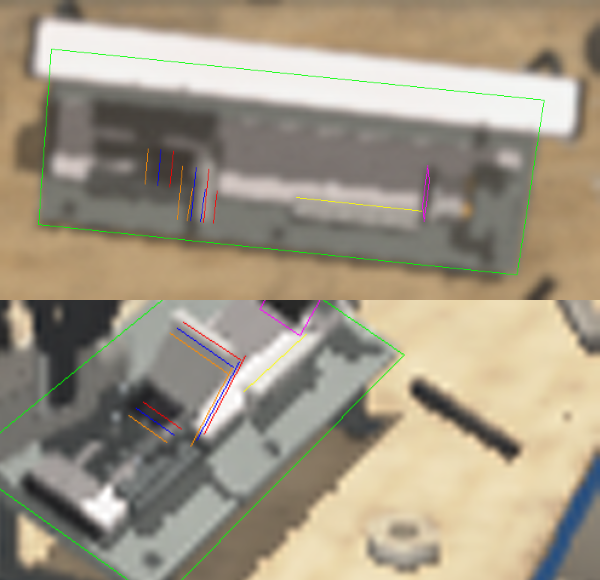

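```bash
python3 - <<'E'
from fit import *
del F[4]
f=least_squares(res,[.54,-.05,.085,-6],loss='soft_l1',f_scale=.7)
x=f.x;print(x.round(4).tolist());print(res(x).reshape(-1,2).round(1).tolist())
np.save('bed.npy',x)
# depth check
d=np.load('d2.npz');t['range_z']=d['t'];s['range_z']=d['s']
for n,p in(('t',t),('s',s)):
    P=world(p,mask=np.ones((384,512),bool)); M,o=pose(x); b=(P-o)@M*1000
    for nm,lo,hi in[('plate',(-72,-190,-30),(-45,190,12)),('bar',(-5,-80,0),(25,20,30)),('jawtop',(-18,30,70),(18,95,110)),('tab',(-12,70,30),(12,120,50)),('ledge',(-40,-105,10),(-10,-15,40))]:
        q=b[np.all((b>lo)&(b<hi),1)]
        if len(q):print(n,nm,len(q),np.median(q,0).round(1),q.std(0).round(1))
# lamp
P=world(t,mask=np.ones((384,512),bool));l=P[(P[:,0]>.5)&(P[:,0]<.75)&(abs(P[:,1]+.06)<.17)&(P[:,2]>.18)&(P[:,2]<.5)]
print('lamp',len(l),np.percentile(l,[2,50,98],axis=0).round(3));q=(l-o)@M*1000;print(np.percentile(q,[2,50,98],axis=0).round(0))
P=world(t,r.find_in('bed',shot('top'))[0]['position']) if 0 else 0
print('targets world: body-centre place',w(x,(0,-40,14+17)),'tab',w(x,(0,90,39.5)),'jawtop',w(x,(0,60.5,88.5)),'bedz',M[:,2],'bedy',M[:,1])
o_=r.get_obs();print(o_['tcp_pos'])
E
```

```text
[0.54, -0.0676, 0.081, -6.2907]
[[-0.4, -0.3], [-0.1, 1.0], [1.4, 1.5], [1.2, -0.1], [-0.4, -0.8], [0.3, -1.0], [-0.0, -0.8]]
t plate 538 [-58.   -5.    3.5] [  7.5 108.6   4.2]
t bar 190 [ 10.7 -33.5  17.2] [ 9.  28.9  4.1]
t jawtop 24 [ 3.8 61.6 91.5] [9.8 3.1 3.7]
t tab 53 [ 1.7 92.  42.3] [ 6.9 12.6  4.4]
t ledge 144 [-20.8 -60.3  22.8] [ 6.5 26.2  6.1]
s plate 248 [-58.1  17.    3.1] [  7.1 112.4   7. ]
s bar 30 [  4.1 -57.8  17.8] [ 8.9 20.5  2.8]
s jawtop 36 [ 1.  65.9 85.2] [9.7 4.3 7.2]
s tab 30 [ 1.8 98.5 41. ] [ 5.8 13.8  3.7]
s ledge 47 [-22.6 -55.   26.9] [ 6.1 26.7  4.8]
lamp 2973 [[ 0.55  -0.224  0.234]
 [ 0.678 -0.058  0.263]
 [ 0.739  0.103  0.409]]
[[ 134. -144.   71.]
 [ 198.   21.  104.]
 [ 268.  184.  253.]]
targets world: body-centre place [[ 0.52255722 -0.10592459  0.10909107]] tab [[0.5332311  0.02368626 0.11679469]] jawtop [[ 0.50941509 -0.00336704  0.16120377]] bedz [-0.42007357  0.04630761  0.90630779] bedy [0.10957313 0.99397874 0.        ]
[0.49338995 0.32145574 0.27692344]
```

```bash
cat > go.py <<'E'
from h import *
x=np.load('bed2.npy');M=R.from_euler('ZY',[x[3],-25],degrees=True).as_matrix();O=x[:3]
B=lambda P:np.array(P)/1000@M.T+O
inv=lambda P:(np.array(P)-O)@M*1000
Rt=np.c_[M[:,0],-M[:,1],-M[:,2]]
def to(P,yaw=0):
    o=r.get_obs();Rc=R.from_quat(o['orientation'],scalar_first=True)
    rv=(R.from_matrix(Rt)*Rc.inv()).as_rotvec(degrees=True)
    d=(B(P)-o['tcp_pos'])*100
    print('now bed',inv(o['tcp_pos']).round(1),'d cm',d.round(2),'rot',rv.round(1),'Fbed',(o['force']@M).round(1),'t',o['time_s'],'w',o['gripper_width'].round(4))
E
python3 - <<'E'
import numpy as np
x=np.load('bed.npy');x[:3]+=.0025*np.array([-.42,.046,.906]);np.save('bed2.npy',x)
from go import *
to((0,-40,150))
d=np.load('d2.npz');c=np.load('cal.npz');t={'camera_matrix':c['tK'],'cam_to_world':c['tT'],'range_z':d['t']}
g=cv2.cvtColor(cv2.imread('pics/top2.png'),cv2.COLOR_BGR2GRAY)
m=np.zeros((384,512),bool);m[157:185,236:348]=g[157:185,236:348]>225
W=world(t,mask=m);print('lamp',len(W),np.percentile(W[:,2],[5,50,95]))
A=R.from_euler('Z',x[3],degrees=True).as_matrix();q=(W@A);print(np.percentile(q[:,0],[1,50,99]),(O@A)[0])
E
```

```text
Traceback (most recent call last):
  File "go.py", line 10, in to
    print('now bed',inv(o['tcp_pos']).round(1),'d cm',d.round(2),'rot',rv.round(1),'Fbed',(o['force']@M).round(1),'t',o['time_s'],'w',o['gripper_width'].round(4))
                                                                                                                                      ^^^^^^^^^^^^^^^^^^^^^^^^
AttributeError: 'float' object has no attribute 'round'
```

```bash
sed -i "s/o\['gripper_width'\].round(4)/round(float(o['gripper_width']),4)/" go.py
python3 - <<'E'
from go import *
to((0,-40,150))
d=np.load('d2.npz');c=np.load('cal.npz');t={'camera_matrix':c['tK'],'cam_to_world':c['tT'],'range_z':d['t']}
g=cv2.cvtColor(cv2.imread('pics/top2.png'),cv2.COLOR_BGR2GRAY)
m=np.zeros((384,512),bool);m[157:185,236:348]=g[157:185,236:348]>225
W=world(t,mask=m);print('lamp',len(W),np.percentile(W[:,2],[5,50,95]))
A=R.from_euler('Z',x[3],degrees=True).as_matrix();q=(W@A);print(np.percentile(q[:,0],[1,50,99]),(O@A)[0])
E
```

```text
now bed [  2.2 381.6 212.7] d cm [ -2.19 -42.18  -5.77] rot [ -5.4 -24.2  10.3] Fbed [-1.4 -1.  -2.4] t 5.1 w 0.0335
lamp 1029 [0.35853932 0.36434568 0.36975751]
[0.56515377 0.58148164 0.59772693] 0.5430621406227574
```

apply_moves(twist=[[-0.9,-4,1.7],[-0.9,-4,1.7],[-0.9,-4,1.7],[-0.9,-4,1.7],[-0.9,-4,1.7],[-0.9,-4.2,1.8],[0,0,0],[0,0,0],[0,0,0],[0,0,0]], translation=[[-0.2,-4.2,0],[-0.2,-4.2,0],[-0.2,-4.2,0],[-0.2,-4.2,0],[-0.2,-4.2,0],[-0.2,-4.2,-0.5],[-0.2,-4.2,-0.5],[-0.2,-4.2,-1],[-0.3,-4.2,-1.8],[-0.3,-4.4,-2]], grip=[2,2,2,2,2,2,2,2,2,2])

```text
time_s: 6.1
tcp_pos: [0.4692, -0.0635, 0.2277]
orientation: [0.012, 0.977, -0.053, 0.208]
force: [-0.1, 1.2, -2.4]
gripper_width: 0.033
```

apply_moves(twist=[[0,0,0],[0,0,0]], translation=[[0,0,0],[0,0,0]], grip=[2,2])

```text
time_s: 6.3
tcp_pos: [0.4702, -0.0618, 0.2284]
orientation: [0.012, 0.977, -0.053, 0.208]
force: [-0.9, 0.4, -2.0]
gripper_width: 0.0337
```

```bash
python3 - <<'E'
from go import *
to((0,-40,45))
p=shot('side','side4.png');t=shot('top','top4.png')
np.savez('d4.npz',t=t['range_z'],s=p['range_z'])
for n,q in(('top',t),('side',p)):
    for k in r.masks_of('conduit_mid',q)[:1]:
        W=inv(world(q,mask=k['mask']));print(n,k['confidence'],len(W),np.percentile(W,[3,50,97],axis=0).round(0).tolist())
a=cv2.resize(t['frame'][150:215,230:350],(640,347),interpolation=cv2.INTER_CUBIC)
b=cv2.resize(p['frame'][150:250,200:330],(640,492),interpolation=cv2.INTER_CUBIC)[230:480] if 0 else cv2.resize(p['frame'][175:225,205:305],(640,320),interpolation=cv2.INTER_CUBIC)[:250]
cv2.imwrite('pics/v4.png',np.vstack([a,b]))
E
```

```text
now bed [ -1.2  -1.9 160.6] d cm [  4.54  -4.34 -10.43] rot [-0.1 -0.9 -0.1] Fbed [-1.7  0.3 -1.4] t 6.3 w 0.0337
top 0.78 295 [[-23.0, -63.0, 112.0], [6.0, 18.0, 170.0], [16.0, 58.0, 180.0]]
side 0.54 171 [[-218.0, 543.0, 8.0], [-196.0, 571.0, 34.0], [-174.0, 583.0, 50.0]]
```

View pics/v4.png

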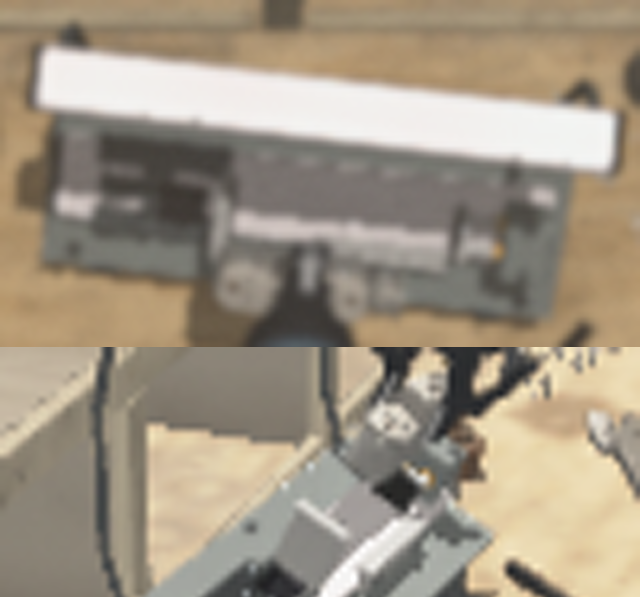

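apply_moves(twist=[[0,-0.4,0],[0,-0.4,0],[0,0,0],[0,0,0],[0,0,0],[0,0,0],[0,0,0],[0,0,0]], translation=[[-0.15,-1.8,0],[-0.14,-1.8,0],[0.97,-0.1,-2.1],[0.97,-0.1,-2.1],[0.97,-0.1,-2.1],[0.97,-0.1,-2.1],[0.97,-0.1,-1.95],[0,0,0]], grip=[2,2,2,2,2,2,2,2])

```text
time_s: 7.3
tcp_pos: [0.5101, -0.0991, 0.1412]
orientation: [0.009, 0.976, -0.049, 0.214]
force: [-1.0, -0.5, -2.1]
gripper_width: 0.0335
```

```bash
python3 - <<'E'
from go import *
to((0,-38,38))
E
```

```text
now bed [  1.7 -34.6  63.2] d cm [ 0.87 -0.44 -2.35] rot [-0.2 -0.2 -0.5] Fbed [-1.8 -0.6 -1.5] t 7.3 w 0.0335
```

apply_moves(twist=[[0,0,-0.4],[0,0,0],[0,0,0],[0,0,0]], translation=[[0.27,-0.3,-0.7],[0.27,-0.05,-0.65],[0.2,0,-0.45],[0,0,0]], grip=[2,2,2,2])

```text
time_s: 7.7
tcp_pos: [0.5201, -0.1044, 0.1313]
orientation: [0.009, 0.976, -0.055, 0.211]
force: [0.3, 0.0, -2.0]
gripper_width: 0.0333
```

```bash
python3 - <<'E'
from go import *
to((0,-38,38))
p=shot('side','side5.png')
k=r.masks_of('conduit_mid',p)[:1]
for k in k:
    W=inv(world(p,mask=k['mask']));print(k['confidence'],len(W),np.percentile(W,[3,50,97],axis=0).round(0).tolist())
E
```

```text
now bed [  7.1 -38.8  49.7] d cm [-0.13  0.09 -1.36] rot [-0.4 -0.6  0.1] Fbed [-0.6  0.  -1.9] t 7.7 w 0.0333
0.63 93 [[-8.0, -83.0, 34.0], [9.0, -25.0, 64.0], [27.0, 16.0, 71.0]]
```

apply_moves(twist=[[0,0,0],[0,0,0],[0,0,0]], translation=[[0,0,0],[0,0,0],[0,0,0]], grip=[2,2,2])

```text
time_s: 8.1
tcp_pos: [0.5195, -0.1044, 0.1311]
orientation: [0.009, 0.976, -0.055, 0.21]
force: [0.6, -0.6, -2.2]
gripper_width: 0.0335
```

```bash
python3 - <<'E'
from go import *
for i in range(3):
  shot('side');to((0,-38,38))
print(r.get_obs()['joint_positions'].round(3),r.get_obs()['joint_velocities'].round(3))
E
```

```text
now bed [  6.4 -38.8  49.8] d cm [-0.07  0.09 -1.34] rot [-0.4 -0.7  0. ] Fbed [-1.2  0.  -2. ] t 8.15 w 0.0332
now bed [  6.4 -38.8  49.8] d cm [-0.07  0.09 -1.34] rot [-0.4 -0.7  0. ] Fbed [-1.2 -0.3 -2.1] t 8.2 w 0.0334
now bed [  6.4 -38.8  49.7] d cm [-0.07  0.09 -1.33] rot [-0.4 -0.7  0. ] Fbed [-1.1 -0.5 -1.5] t 8.25 w 0.0331
[-0.27   0.402  0.462  2.296 -1.306  0.192  1.27 ] [ 0.002  0.001 -0.002  0.     0.001 -0.    -0.001]
```

```bash
cat > kin.py <<'E'
from h import *
import itertools
from scipy.optimize import least_squares
def fk(q,s,g):
    s3,s5,s7=s; d1,d3,a3,d5,a5,d7,l2,l4,a6,y0=g
    ch=[('z',-q[0]+y0,(0,0,d1)),('y',q[1],(0,l2,d3)),('z',s3*q[2],(a3,0,0)),('y',q[3],(-a5,l4,d5)),('z',s5*q[4],(0,0,0)),('y',q[5],(a6,0,d7)),('z',s7*q[6],(0,0,0))]
    Rm=R.identity();p=np.zeros(3)
    for ax,a,t in ch:
        Rm=Rm*R.from_euler(ax,a); p=p+Rm.apply(t)
    return p,Rm
E
cat > data.py <<'E'
import numpy as np
from scipy.spatial.transform import Rotation as R
D=[([-1.256,.536,-.004,1.538,.003,1.067,-.071],[.2415,.603,.242],R.from_quat([0,.828,.561,-.001],scalar_first=True)),
([-.92,.61,.35,1.81,-.29,.77,-.7],[.4905,.3219,.1222],R.from_matrix([[.9581,-.28644,-.0009],[-.28644,-.9581,.0006],[-.001,-.0003,-1]]))]
E
python3 - <<'E'
from kin import *;from data import D
o=r.get_obs();D.append((o['joint_positions'],o['tcp_pos'],R.from_quat(o['orientation'],scalar_first=True)))
np.savez('q3.npz',q=o['joint_positions'],p=o['tcp_pos'],o=o['orientation'])
out=[]
for s in itertools.product((-1,1),repeat=3):
    def res(g):
        e=[]
        for q,p,Rm in D:
            pp,RR=fk(q,s,g);e+=list((pp-p)*5)+list((RR*Rm.inv()).as_rotvec())
        return np.array(e+list((np.array(g)-[.3,.4,0,.4,0,.25,0,0,0,0])*.003))
    f=least_squares(res,[.3,.4,0,.4,0,.25,0,0,0,0]);out.append((f.cost,s,f.x.round(3).tolist(),np.abs(f.fun[:18]).max()))
for a in sorted(out)[:3]:print(a)
E
```

```text
(np.float64(0.3597006200355443), (-1, -1, -1), [1.09, 0.1, -0.91, 0.353, -0.632, 0.677, -0.908, 0.951, -0.081, 3.139], np.float64(0.8439546616939296))
(np.float64(0.6455690185270114), (1, -1, -1), [0.208, 1.844, -1.953, 0.778, -0.638, 1.616, 0.76, -0.982, 0.243, 2.722], np.float64(0.8160727156172954))
(np.float64(1.4728287434009562), (-1, 1, 1), [2.215, -2.955, 1.551, 0.016, -0.619, -1.908, -1.264, 0.888, 0.063, 2.453], np.float64(1.126581652643927))
```

```bash
sed -i "s/('z',s7\*q\[6\],/('z',s7*q[6]+np.pi+g[10],/; s/a6,y0=g/a6,y0=g[:10]/" kin.py
python3 - <<'E'
from kin import *;from data import D
z=np.load('q3.npz');D.append((z['q'],z['p'],R.from_quat(z['o'],scalar_first=True)))
out=[];g0=np.array([.3,.4,0,.4,0,.25,0,0,0,0,0])
for s in itertools.product((-1,1),repeat=3):
    def res(g):
        e=[]
        for q,p,Rm in D:
            pp,RR=fk(q,s,g);e+=list((pp-p)*5)+list((RR*Rm.inv()).as_rotvec())
        return np.array(e+list((np.array(g)-g0)*.003))
    f=least_squares(res,g0);out.append((f.cost,s,f.x.round(3).tolist(),np.abs(f.fun[:18]).max()))
for a in sorted(out)[:3]:print(a)
np.savez('kin.npz',s=sorted(out)[0][1],g=sorted(out)[0][2])
E
```

```text
(np.float64(3.9404429372540504e-05), (-1, -1, -1), [0.359, 0.48, 0.021, 0.445, 0.0, 0.305, -0.02, -0.023, 0.006, -0.001, 0.001], np.float64(0.006408149039132579))
(np.float64(0.25486267682864955), (1, -1, -1), [1.216, -2.446, 1.89, -0.385, 0.052, -1.862, 1.06, -0.446, -0.145, -1.315, -0.868], np.float64(0.45544749020592834))
(np.float64(1.1180838178664176), (-1, 1, 1), [1.415, -1.834, 1.629, 0.166, -0.07, -1.377, -0.38, 0.081, -0.003, 0.41, 1.068], np.float64(1.1564892401710853))
```

```bash
cat >> kin.py <<'E'
k=np.load('kin.npz',allow_pickle=True) if __import__('os').path.exists('kin.npz') else None
lo=np.array([-2.7,-.37,-1.27,.24,-1.31,.19,-2.76]);hi=np.array([2.7,2.16,1.26,2.4,4.45,1.91,2.76])
def ik(p,Rm,q0,w=.003,m=0.0):
    def f(q):
        a,b=fk(q,k['s'],k['g']);return np.r_[(a-p)*5,(b*Rm.inv()).as_rotvec(),w*(q-q0)]
    s=least_squares(f,np.clip(q0,lo+m+1e-3,hi-m-1e-3),bounds=(lo+m,hi-m));return s.x,np.abs(s.fun[:6]).max()
E
python3 - <<'E'
from kin import *;from go import *
z=np.load('q3.npz');print(z['q'].round(2),'model err',fk(z['q'],k['s'],k['g'])[0]-z['p'])
Rm=R.from_matrix(Rt);g=np.random.default_rng(1)
T={'place':((0,-38,38),1),'pre':((0,-38,140),1),'tab':((0,90,50),1),'pull':((0,35,73),1)}
for n,(P,_) in T.items():
  for flip in(0,1):
    R2=Rm*R.from_euler('z',np.pi*flip);S=[]
    for i in range(25):
        q,e=ik(B(P),R2,g.uniform(lo,hi),.002)
        if e<.01:S.append((round(np.min(np.minimum(q-lo,hi-q)),2),q.round(2).tolist()))
    S.sort(key=lambda a:-a[0]);print(n,flip,len(S))
    for a in S[:3]:print('  ',a)
E
```

```text
[-0.27  0.4   0.46  2.3  -1.31  0.19  1.27] model err [-0.00087071  0.00101953 -0.00067303]
place 0 13
   (np.float64(0.14), [0.84, 0.54, -0.85, 2.26, 1.49, 0.37, -1.34])
   (np.float64(0.14), [0.87, 0.56, -0.88, 2.26, 1.5, 0.39, -1.34])
   (np.float64(0.0), [0.53, 0.43, -0.48, 2.27, 1.39, 0.19, -1.32])
place 1 8
   (np.float64(0.14), [0.78, 0.51, -0.77, 2.26, 1.47, 0.33, 1.8])
   (np.float64(0.14), [0.89, 0.56, -0.9, 2.26, 1.5, 0.41, 1.81])
   (np.float64(0.09), [0.71, 0.48, -0.69, 2.27, 1.45, 0.28, 1.8])
pre 0 17
   (np.float64(0.1), [1.01, 0.22, -0.96, 2.3, 0.62, 0.32, -0.55])
   (np.float64(0.1), [1.11, 0.26, -1.07, 2.3, 0.72, 0.35, -0.65])
   (np.float64(0.07), [0.32, 0.13, -0.21, 2.32, 0.1, 0.26, -0.09])
pre 1 15
   (np.float64(0.1), [0.94, 0.21, -0.88, 2.3, 0.55, 0.31, 2.65])
   (np.float64(0.0), [1.26, 0.35, -1.27, 2.3, 0.93, 0.44, 2.32])
   (np.float64(0.0), [1.26, 0.35, -1.27, 2.3, 0.93, 0.44, 2.32])
tab 0 17
   (np.float64(0.15), [0.53, 0.52, -0.86, 2.25, 1.45, 0.5, -1.6])
   (np.float64(0.15), [0.73, 0.66, -1.11, 2.25, 1.53, 0.69, -1.59])
   (np.float64(0.15), [0.66, 0.6, -1.02, 2.25, 1.5, 0.61, -1.6])
tab 1 22
   (np.float64(0.15), [0.69, 0.63, -1.06, 2.25, 1.52, 0.65, 1.55])
   (np.float64(0.09), [0.77, 0.71, -1.18, 2.25, 1.55, 0.75, 1.56])
   (np.float64(0.05), [0.01, 0.38, -0.25, 2.28, 1.26, 0.24, 1.62])
pull 0 16
   (np.float64(0.12), [0.74, 0.46, -0.93, 2.28, 1.35, 0.44, -1.39])
   (np.float64(0.11), [0.52, 0.37, -0.68, 2.29, 1.24, 0.32, -1.33])
   (np.float64(0.06), [0.33, 0.33, -0.46, 2.3, 1.13, 0.25, -1.25])
pull 1 18
   (np.float64(0.12), [0.83, 0.51, -1.04, 2.28, 1.39, 0.51, 1.74])
   (np.float64(0.11), [0.73, 0.45, -0.92, 2.29, 1.34, 0.44, 1.75])
   (np.float64(0.07), [0.94, 0.62, -1.2, 2.28, 1.46, 0.63, 1.72])
```

```bash
cat > sim.py <<'E'
from kin import *;from go import *
def step(p,Rm,q):
    # damped least-norm differential with limits
    from scipy.optimize import lsq_linear
    for _ in range(3):
        a,b=fk(q,k['s'],k['g']);e=np.r_[p-a,(Rm*b.inv()).as_rotvec()]
        J=np.zeros((6,7))
        for i in range(7):
            d=q.copy();d[i]+=1e-5;a2,b2=fk(d,k['s'],k['g']);J[:3,i]=(a2-a)/1e-5;J[3:,i]=(b2*b.inv()).as_rotvec()/1e-5
        A=np.r_[J*[[3]]*3+0 if 0 else np.r_[J[:3]*3,J[3:]],.02*np.eye(7)];bb=np.r_[e[:3]*3,e[3:],np.zeros(7)]
        q=q+lsq_linear(A,bb,(np.minimum(lo-q,-1e-9),np.maximum(hi-q,1e-9))).x
    return q,np.abs(e[:3]).max(),np.abs(e[3:]).max()
def run(q,ways,n=20):
    p,Rm=fk(q,k['s'],k['g'])
    for nm,P,R1,spin in ways:
        P=B(P)if P is not None else p
        rv=(R1*Rm.inv()).as_rotvec() if spin is None else R1.as_matrix()[:,2]*np.radians(spin)
        for t in np.linspace(0,1,n+1)[1:]:
            q,e1,e2=step(p+(P-p)*t,R.from_rotvec(rv*t)*Rm,q)
        p,Rm=P,R.from_rotvec(rv)*Rm
        print(nm,q.round(2),'err',round(e1,4),round(e2,3))
    return q
E
python3 - <<'E'
from sim import *
q3=np.load('q3.npz')['q'];Rm=R.from_matrix(Rt);R2=Rm*R.from_euler('z',np.pi)
# test of history: start->conduit
D0=np.array([-1.256,.536,-.004,1.538,.003,1.067,-.071])
RC=R.from_matrix([[.9581,-.28644,0],[-.28644,-.9581,0],[0,0,-1]])
h=run(D0,[('cond(-.92 .61 .35 1.81 -.29 .77 -.7)',inv([.4905,.3219,.1222]),RC,None),('lift',inv([.4934,.3214,.277]),RC,None),('pre',(0,-2,160),Rm,None),('p2',(0,-38,160),Rm,None),('pl [-0.27 0.4 0.46 2.3 -1.31 0.19 1.27]',(0,-38,50),Rm,None)])
for nm,sp in(('A',-180),('B',180)):
    print(nm);run(q3.copy(),[('up',(0,-38,150),Rm,None),('spin',(0,-38,150),Rm,sp),('down',(0,-38,38),R2,None)])
E
```

```text
cond(-.92 .61 .35 1.81 -.29 .77 -.7) [-0.92  0.61  0.36  1.81 -0.29  0.78 -0.71] err 0.0 0.0
lift [-0.98  0.41  0.43  1.7  -0.19  1.07 -0.78] err 0.0 0.0
pre [-0.63  0.05  0.67  2.37 -0.    0.3  -0.07] err 0.0 0.0
p2 [-0.51  0.06  0.66  2.36 -0.17  0.3   0.18] err 0.0 0.0
pl [-0.27 0.4 0.46 2.3 -1.31 0.19 1.27] [-0.28  0.4   0.47  2.3  -1.31  0.19  1.28] err 0.0024 0.013
A
up [-0.95  0.18  1.18  2.37 -0.67  0.32  0.68] err 0.0 0.0
spin [ 0.95  0.17 -0.88  2.3   0.43  0.32  2.76] err 0.0 0.0
down [ 0.53  0.43 -0.48  2.27  1.39  0.19  1.82] err 0.0 0.0
B
up [-0.95  0.18  1.18  2.37 -0.67  0.32  0.68] err 0.0 0.0
spin [-1.01  0.22  1.26  2.38 -0.79  0.35 -2.35] err 0.0 0.0
down [-0.25  0.42  0.44  2.28 -1.31  0.19 -1.86] err 0.0041 0.023
```

apply_moves(twist=[[0,0,0],[0,0,0],[0,0,0],[0,0,0],[0,0,0],[0,0,0],[-2.52,0.28,5.44],[-2.52,0.28,5.44],[-2.52,0.28,5.44],[-2.52,0.28,5.44]], translation=[[-0.7,0.08,1.5],[-0.7,0.08,1.5],[-0.8,0.08,1.7],[-0.9,0.08,1.7],[-0.8,0.08,1.5],[-0.6,0.06,1.2],[0,0,0],[0,0,0],[0,0,0],[0,0,0]], grip=[2,2,2,2,2,2,2,2,2,2])

```text
time_s: 9.25
tcp_pos: [0.4743, -0.0995, 0.222]
orientation: [0.055, 0.966, 0.151, 0.202]
force: [-1.0, 0.7, -1.9]
gripper_width: 0.0333
```

```bash
python3 - <<'E'
from sim import *
to((0,-38,150))
q=r.get_obs()['joint_positions'];print(q.round(2));a=R.from_matrix(Rt)*R.from_euler('z',np.pi)
Rc=R.from_quat(r.get_obs()['orientation'],scalar_first=True)
rv=(a*Rc.inv()).as_rotvec(degrees=True);print(rv.round(1))
run(q,[('s',(0,-38,150),R.from_matrix(Rt),-156),('d',(0,-38,38),a,None)],30)
E
```

```text
now bed [  3.6 -38.9 151.4] d cm [-0.26  0.12 -0.28] rot [  9.9  -1.9 -21.9] Fbed [-1.8  0.6 -1.3] t 9.25 w 0.0333
[-0.84  0.15  1.06  2.35 -0.5   0.34  0.94]
[-64.6   6.8 141.8]
s [ 0.88  0.15 -0.81  2.31  0.42  0.29  2.76] err 0.0 0.0
d [ 0.53  0.43 -0.48  2.27  1.39  0.19  1.82] err 0.0 0.0
```

apply_moves(twist=[[-2.52,0.28,5.44],[-2.52,0.28,5.44],[-2.52,0.28,5.44],[-2.52,0.28,5.44],[-2.52,0.28,5.44],[-2.52,0.28,5.44],[-2.52,0.28,5.44],[-2.52,0.28,5.44],[-2.52,0.28,5.44],[-2.52,0.28,5.44]], translation=[[0,0,0],[0,0,0],[0,0,0],[0,0,0],[0,0,0],[0,0,0],[0,0,0],[0,0,0],[0,0,0],[0,0,0]], grip=[2,2,2,2,2,2,2,2,2,2])

```text
time_s: 10.25
tcp_pos: [0.4742, -0.0998, 0.2219]
orientation: [0.155, 0.761, 0.612, 0.146]
force: [0.4, 0.4, -1.9]
gripper_width: 0.0327
```

apply_moves(twist=[[-2.52,0.28,5.44],[-2.52,0.28,5.44],[-2.52,0.28,5.44],[-2.52,0.28,5.44],[-2.52,0.28,5.44],[-2.52,0.28,5.44],[-2.52,0.28,5.44],[-2.52,0.28,5.44],[-2.52,0.28,5.44],[-2.52,0.28,5.44]], translation=[[0,0,0],[0,0,0],[0,0,0],[0,0,0],[0,0,0],[0,0,0],[0,0,0],[0,0,0],[0,0,0],[0,0,0]], grip=[2,2,2,2,2,2,2,2,2,2])

```text
time_s: 11.25
tcp_pos: [0.4741, -0.0999, 0.2219]
orientation: [0.213, 0.352, 0.91, 0.05]
force: [-0.1, -0.1, -1.1]
gripper_width: 0.0334
```

```bash
sed -i 's/^Rt=.*/Rt=np.c_[-M[:,0],M[:,1],-M[:,2]]/' go.py; python3 - <<'E'
from sim import *
to((0,-38,150))
q=r.get_obs()['joint_positions'];print(q.round(2))
run(q,[('s',(0,-38,150),R.from_matrix(Rt),None),('d',(0,-38,38),R.from_matrix(Rt),None)],30)
E
```

```text
now bed [  3.4 -39.3 151.3] d cm [-0.24  0.15 -0.27] rot [-14.5   2.1  32.8] Fbed [-0.5 -0.1 -0.9] t 11.25 w 0.0334
[-0.43  0.09  0.57  2.35 -0.17  0.28  2.69]
s [ 0.95  0.17 -0.88  2.3   0.43  0.32  2.76] err 0.0 0.0
d [ 0.53  0.43 -0.48  2.27  1.39  0.19  1.82] err 0.0 0.0
```

apply_moves(twist=[[-1.2,0.2,2.7],[-1.2,0.2,2.7],[-1.2,0.2,2.7],[-1.2,0.2,2.7],[-1.2,0.2,2.7],[-1.2,0.2,2.7],[-1.2,0.2,2.7],[-1.2,0.2,2.7],[-1.2,0.2,2.7],[-1.2,0.2,2.7]], translation=[[0,0,0],[0,0,0],[0,0,0],[0,0,0],[0,0,0],[0,0,0],[0,0,0],[0,0,0],[0,0,0],[0,0,0]], grip=[2,2,2,2,2,2,2,2,2,2])

```text
time_s: 12.25
tcp_pos: [0.4741, -0.1001, 0.2219]
orientation: [0.215, 0.109, 0.97, -0.002]
force: [0.7, 0.2, -2.5]
gripper_width: 0.033
```

```bash
python3 - <<'E'
from sim import *
to((0,-38,150))
q=r.get_obs()['joint_positions'];print(q.round(2))
run(q,[('s',(0,-38,150),R.from_matrix(Rt),None),('d',(0,-38,38),R.from_matrix(Rt),None)],30)
print('direct');run(q,[('d',(0,-38,38),R.from_matrix(Rt),None)],30)
E
```

```text
now bed [  3.4 -39.5 151.4] d cm [-0.24  0.18 -0.27] rot [-2.5  0.2  5.9] Fbed [-0.5  0.2 -2.6] t 12.25 w 0.033
[ 0.71  0.15 -0.63  2.29  0.3   0.31  2.75]
s [ 0.95  0.17 -0.88  2.3   0.43  0.32  2.76] err 0.0 0.0
d [ 0.53  0.43 -0.48  2.27  1.39  0.19  1.82] err 0.0 0.0
direct
d [ 0.53  0.43 -0.48  2.27  1.39  0.19  1.82] err 0.0 0.0
```

apply_moves(twist=[[-0.6,0,1.5],[-0.6,0.1,1.5],[-0.6,0,1.5],[-0.6,0.1,1.4],[0,0,0],[0,0,0],[0,0,0],[0,0,0],[0,0,0],[0,0,0]], translation=[[0.42,-0.03,-0.97],[0.42,-0.03,-0.97],[0.42,-0.03,-0.97],[0.42,-0.03,-0.97],[0.42,-0.03,-0.97],[0.42,-0.03,-0.97],[0.42,-0.03,-0.97],[0.42,-0.03,-0.97],[0.42,-0.03,-0.97],[0.42,-0.03,-0.97]], grip=[2,2,2,2,2,2,2,2,2,2])

```text
time_s: 13.25
tcp_pos: [0.5167, -0.1031, 0.1247]
orientation: [0.216, 0.055, 0.975, -0.011]
force: [-21.1, 2.3, 61.2]
gripper_width: 0.0333
```

```bash
python3 - <<'E'
from sim import *
to((0,-38,38))
print(r.get_obs()['joint_positions'].round(2))
p=shot('side','side6.png')
b=cv2.resize(p['frame'][165:240,210:310],(800,600),interpolation=cv2.INTER_CUBIC);cv2.imwrite('pics/s6.png',b)
E
```

```text
now bed [  1.1 -37.9  45.2] d cm [ 0.2  -0.04 -0.7 ] rot [-0.2  0.   0.1] Fbed [ 6.6 -0.  64.4] t 13.25 w 0.0333
[ 0.55  0.43 -0.51  2.27  1.33  0.2   1.87]
```

View pics/s6.png

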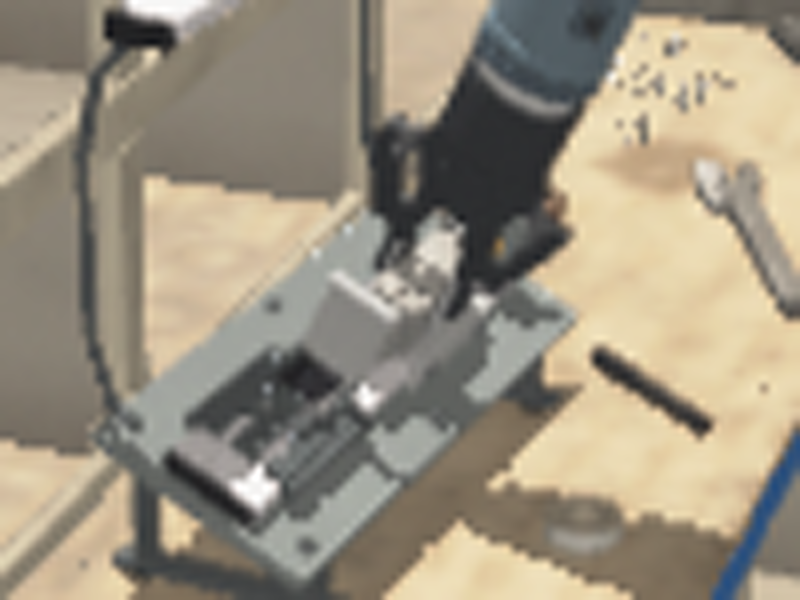

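```bash
python3 - <<'E'
from go import *
o=r.get_obs();print((o['ft_torque']@M).round(2),(o['force']@M).round(1))
E
```

```text
[-0.12  0.32 -0.02] [ 1.3 -0.2 -0.5]
```

apply_moves(twist=[[0,0,0],[0,0,0],[0,0,0]], translation=[[-0.2,0,0.45],[0,0,0],[0,0,0]], grip=[2,2,2])

```text
time_s: 13.6
tcp_pos: [0.5145, -0.1032, 0.1295]
orientation: [0.216, 0.055, 0.975, -0.011]
force: [-0.8, -0.1, -2.6]
gripper_width: 0.0331
```

```bash
python3 - <<'E'
from go import *
to((5,-38,46))
o=r.get_obs();print((o['ft_torque']@M).round(2))
t=shot('top','top7.png')
k=r.masks_of('conduit_mid',t)[:1]
for k in k:
    W=inv(world(t,mask=k['mask']));print(k['confidence'],len(W),np.percentile(W,[3,50,97],axis=0).round(0).tolist())
E
```

```text
now bed [  1.  -38.1  50.5] d cm [ 0.55 -0.05 -0.24] rot [-0.2 -0.   0.2] Fbed [-1.8 -0.2 -2. ] t 13.6 w 0.0331
[-0.03  0.64  0.02]
0.71 61 [[-172.0, -225.0, -36.0], [-127.0, -202.0, -18.0], [-94.0, -169.0, 6.0]]
```

apply_moves(twist=[[0,0,0],[0,0,0],[0,0,0],[0,0,0]], translation=[[0.45,-0.05,0.21],[0.08,0,-0.18],[0.08,0,-0.18],[0,0,0]], grip=[2,2,2,2])

```text
time_s: 14.1
tcp_pos: [0.5204, -0.1033, 0.1275]
orientation: [0.216, 0.055, 0.975, -0.011]
force: [0.7, 0.4, -2.6]
gripper_width: 0.0332
```

apply_moves(twist=[[0,0,0],[0,0,0]], translation=[[0.06,0,-0.14],[0,0,0]], grip=[2,2])

```text
time_s: 14.3
tcp_pos: [0.5211, -0.1033, 0.1264]
orientation: [0.216, 0.055, 0.975, -0.011]
force: [-0.9, -0.1, -0.4]
gripper_width: 0.033
```

apply_moves(twist=[[0,0,0],[0,0,0]], translation=[[0.06,0,-0.14],[0,0,0]], grip=[2,2])

```text
time_s: 14.5
tcp_pos: [0.5218, -0.1033, 0.1251]
orientation: [0.216, 0.055, 0.975, -0.011]
force: [0.3, -0.8, -2.3]
gripper_width: 0.033
```

```bash
python3 - <<'E'
from go import *
to((5,-38,38))
o=r.get_obs();print((o['ft_torque']@M).round(2))
E
```

```text
now bed [  5.8 -37.5  43.4] d cm [ 0.15 -0.07 -0.52] rot [-0.2 -0.   0.1] Fbed [-0.7 -0.7 -2.2] t 14.5 w 0.033
[0.03 0.69 0.05]
```

apply_moves(twist=[[0,0,0],[0,0,0]], translation=[[0.08,0,-0.18],[0,0,0]], grip=[2,2])

```text
time_s: 14.7
tcp_pos: [0.5226, -0.1033, 0.1232]
orientation: [0.216, 0.055, 0.975, -0.011]
force: [-0.9, -0.1, -1.7]
gripper_width: 0.0331
```

apply_moves(twist=[[0,0,0],[0,0,0]], translation=[[0.08,0,-0.18],[0,0,0]], grip=[2,2])

```text
time_s: 14.9
tcp_pos: [0.5234, -0.1033, 0.1214]
orientation: [0.216, 0.055, 0.975, -0.011]
force: [-0.1, 0.1, -2.7]
gripper_width: 0.0332
```

apply_moves(twist=[[0,0,0],[0,0,0]], translation=[[0.06,0,-0.14],[0,0,0]], grip=[2,2])

```text
time_s: 15.1
tcp_pos: [0.5241, -0.1033, 0.1202]
orientation: [0.216, 0.055, 0.975, -0.011]
force: [-0.3, -0.4, -1.1]
gripper_width: 0.0334
```

```bash
python3 - <<'E'
from go import *
to((5,-38,38))
o=r.get_obs();print((o['ft_torque']@M).round(2))
E
```

```text
now bed [  5.8 -37.3  38.1] d cm [-0.08 -0.07 -0.04] rot [-0.2  0.   0.1] Fbed [-0.7 -0.5 -0.9] t 15.1 w 0.0334
[-0.    0.62 -0.01]
```

apply_moves(twist=[[0,0,0],[0,0,0]], translation=[[0.06,0,-0.14],[0,0,0]], grip=[2,2])

```text
time_s: 15.3
tcp_pos: [0.5246, -0.1034, 0.1196]
orientation: [0.217, 0.055, 0.975, -0.011]
force: [-9.7, 1.7, 14.5]
gripper_width: 0.0333
```

apply_moves(twist=[[0,0,0],[0,0,0]], translation=[[0.06,0,-0.14],[0,0,0]], grip=[2,2])

```text
time_s: 15.5
tcp_pos: [0.5249, -0.1034, 0.119]
orientation: [0.217, 0.054, 0.975, -0.012]
force: [-21.3, 1.5, 33.0]
gripper_width: 0.0329
```

```bash
python3 - <<'E'
from go import *
to((5,-38,38))
o=r.get_obs();print((o['ft_torque']@M).round(2))
p=shot('side','side8.png')
b=cv2.resize(p['frame'][165:240,210:310],(800,600),interpolation=cv2.INTER_CUBIC);cv2.imwrite('pics/s8.png',b)
k=r.masks_of('conduit_mid',p)[:1]
for k in k:
    W=inv(world(p,mask=k['mask']));print(k['confidence'],len(W),np.percentile(W,[3,50,97],axis=0).round(0).tolist())
E
```

```text
now bed [  6.  -37.2  36.6] d cm [-0.16 -0.06  0.08] rot [-0.   0.1  0.1] Fbed [-5.5 -0.8 38.9] t 15.5 w 0.0329
[-0.1   1.15 -0.08]
```

View pics/s8.png

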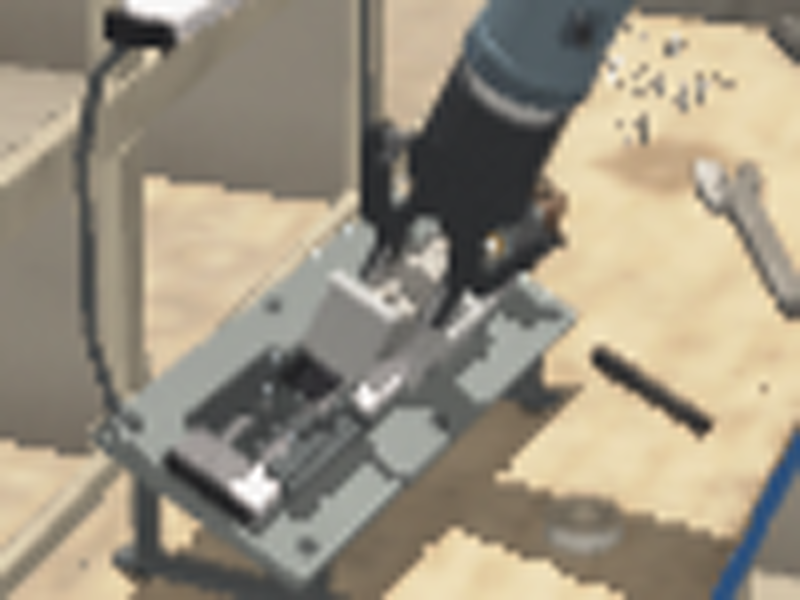

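apply_moves(twist=[[0,0,0],[0,0,0],[0,0,0],[0,0,0],[0,0,0],[0,0,0],[0,0,0]], translation=[[-0.06,0,0.14],[0,0,0],[0,0,0],[0,0,0],[0,0,0],[0,0,0],[0,0,0]], grip=[2,6,6,6,6,6,6])

```text
time_s: 16.3
tcp_pos: [0.5246, -0.1033, 0.1187]
orientation: [0.216, 0.055, 0.975, -0.011]
force: [0.1, -0.6, 1.2]
gripper_width: 0.0601
```

apply_moves(twist=[[0,0,0],[0,0,0],[0,0,0],[0,0,0],[0,0,0],[0,0,0],[0,0,0],[0,0,0],[0,0,0]], translation=[[-0.4,0.05,0.9],[-0.6,0.06,1.3],[-0.6,0.06,1.3],[-0.6,0.06,1.3],[-0.6,0.06,1.3],[-0.6,0.06,1.3],[-0.6,0.06,1.3],[-0.4,0.05,0.9],[0,0,0]], grip=[6,6,6,6,6,6,6,3,0])

```text
time_s: 17.2
tcp_pos: [0.4807, -0.0992, 0.2156]
orientation: [0.217, 0.055, 0.975, -0.011]
force: [-0.1, -0.5, -0.3]
gripper_width: 0.0316
```

```bash
python3 - <<'E'
from sim import *
to((0,85,150))
t=shot('top','top9.png');p=shot('side','side9.png')
for n,q in(('top',t),('side',p)):
    for k_ in r.masks_of('conduit_mid',q)[:1]:
        W=inv(world(q,mask=k_['mask']));print(n,k_['confidence'],len(W),np.percentile(W,[3,50,97],axis=0).round(0).tolist())
        U=W[(abs(W[:,0])<30)&(W[:,2]>45)];c=U.mean(0);v=np.linalg.svd(U-c)[2];print(len(U),v.round(2).tolist(),U.mean(0).round(1))
a=cv2.resize(t['frame'][150:215,230:350],(640,347),interpolation=cv2.INTER_CUBIC)
b=cv2.resize(p['frame'][175:235,205:305],(640,384),interpolation=cv2.INTER_CUBIC)[:250]
cv2.imwrite('pics/v9.png',np.vstack([a,b]))
q=r.get_obs()['joint_positions'];print(q.round(2));Rm=R.from_matrix(Rt)
run(q,[('a',(0,85,120),Rm,None),('tab',(0,88,45),Rm,None),('push',(0,35,45),Rm,None)])
E
```

```text
now bed [  6.7 -37.9 142.9] d cm [ 0.45 12.32  0.36] rot [-0.1  0.1  0.2] Fbed [-0.2 -0.6 -0.3] t 17.2 w 0.0316
top 0.6 326 [[-15.0, -92.0, 13.0], [11.0, -29.0, 48.0], [22.0, 25.0, 60.0]]
203 [[-0.0, 1.0, -0.02], [1.0, 0.0, 0.04], [-0.04, 0.02, 1.0]] [  5.9 -38.   51.6]
side 0.47 186 [[-222.0, 544.0, 9.0], [-198.0, 571.0, 32.0], [-174.0, 583.0, 50.0]]
0 [[1.0, 0.0, 0.0], [0.0, 1.0, 0.0], [0.0, 0.0, 1.0]] [nan nan nan]
[ 1.04  0.25 -1.01  2.27  0.67  0.36  2.53]
a [ 0.54  0.27 -0.83  2.29  0.99  0.41  1.92] err 0.0 0.0
tab [ 0.37  0.46 -0.65  2.26  1.42  0.4   1.54] err 0.0 0.0
push [ 0.46  0.44 -0.61  2.28  1.43  0.32  1.64] err 0.0 0.0<stdin>:7: RuntimeWarning: Mean of empty slice.
  ret = um.true_divide(
```

View pics/v9.png

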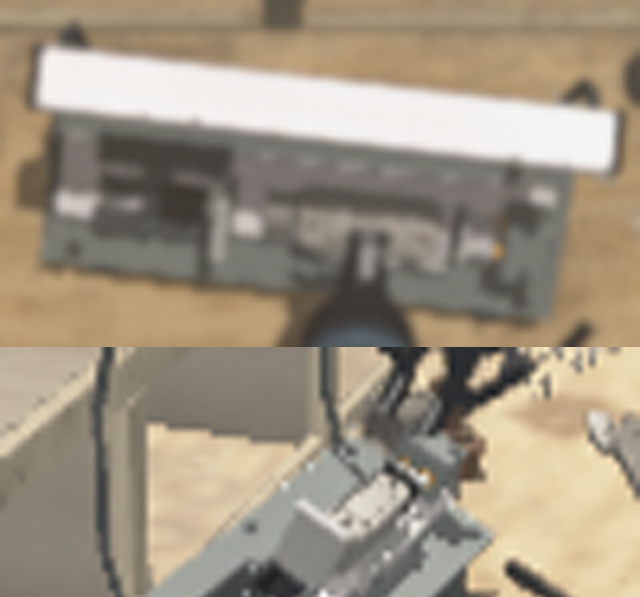

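apply_moves(twist=[[0,0,0.2],[0,0,0],[0,0,0],[0,0,0],[0,0,0],[0,0,0],[0,0,0],[0,0,0],[0,0,0],[0,0,0]], translation=[[0.13,1.57,-0.02],[0.13,1.57,-0.02],[0.13,1.57,-0.02],[0.13,1.57,-0.02],[0.13,1.57,-0.02],[0.13,1.57,-0.02],[0.13,1.57,-0.02],[0.13,1.57,-0.02],[0,0,0],[0,0,0]], grip=[0,0,0,0,0,0,0,0,0,0])

```text
time_s: 18.4
tcp_pos: [0.4909, 0.027, 0.2128]
orientation: [0.216, 0.052, 0.975, -0.01]
force: [-0.5, 0.5, 0.8]
gripper_width: 0.0002
```

apply_moves(twist=[[0,0,0],[0,0,0],[0,0,0],[0,0,0],[0,0,0],[0,0,0],[0,0,0],[0,0,0]], translation=[[0.5,-0.05,-1.08],[0.5,-0.05,-1.08],[0.5,-0.05,-1.08],[0.5,-0.05,-1.08],[0.5,-0.05,-1.08],[0.5,-0.05,-1.08],[0.4,-0.05,-0.86],[0,0,0]], grip=[0,0,0,0,0,0,0,0])

```text
time_s: 19.2
tcp_pos: [0.5245, 0.0221, 0.1385]
orientation: [0.215, 0.054, 0.975, -0.011]
force: [-0.8, 0.6, 0.9]
gripper_width: 0.0001
```

```bash
python3 - <<'E'
from sim import *
to((3,88,50))
q=r.get_obs()['joint_positions'];print(q.round(2));Rm=R.from_matrix(Rt)
run(q,[('tab',(3,88,45),Rm,None),('push',(3,35,45),Rm,None)])
p=shot('side','side10.png')
b=cv2.resize(p['frame'][165:240,210:310],(640,480),interpolation=cv2.INTER_CUBIC);cv2.imwrite('pics/s10.png',b)
E
```

```text
now bed [ 1.5 87.4 60.2] d cm [ 0.57 -0.01 -0.87] rot [-0.1 -0.1 -0. ] Fbed [-0.4  0.5  1.2] t 19.2 w 0.0001
[ 0.38  0.43 -0.68  2.26  1.33  0.41  1.61]
tab [ 0.37  0.46 -0.65  2.25  1.41  0.4   1.55] err 0.0 0.0
push [ 0.47  0.44 -0.62  2.27  1.41  0.32  1.66] err 0.0 0.0
```

View pics/s10.png

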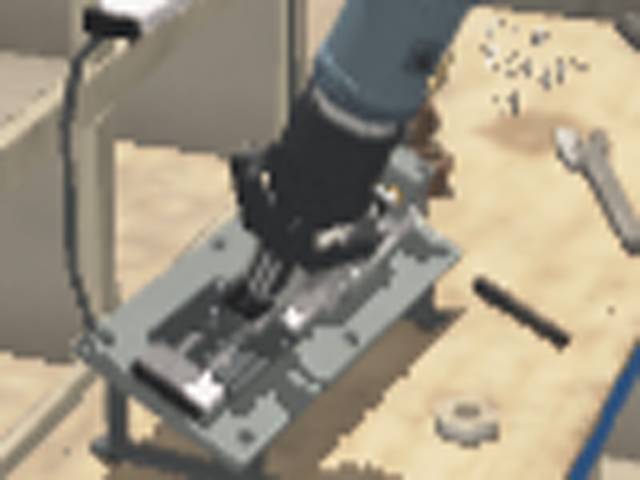

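apply_moves(twist=[[0,0,0],[0,0,0],[0,0,0]], translation=[[0.31,-0.03,-0.36],[0.25,0,-0.51],[0,0,0]], grip=[0,0,0])

```text
time_s: 19.55
tcp_pos: [0.5307, 0.0228, 0.1307]
orientation: [0.216, 0.053, 0.975, -0.01]
force: [-1.0, -0.1, 0.5]
gripper_width: -0.0001
```

apply_moves(twist=[[0,0,0],[0,0,0]], translation=[[0.08,0,-0.18],[0,0,0]], grip=[0,0])

```text
time_s: 19.75
tcp_pos: [0.5314, 0.0231, 0.1294]
orientation: [0.216, 0.053, 0.975, -0.01]
force: [-1.8, 0.4, 3.1]
gripper_width: -0.0001
```

apply_moves(twist=[[0,0,0],[0,0,0]], translation=[[0.08,0,-0.18],[0,0,0]], grip=[0,0])

```text
time_s: 19.95
tcp_pos: [0.5322, 0.0226, 0.1278]
orientation: [0.216, 0.053, 0.975, -0.011]
force: [-2.7, -1.0, 5.0]
gripper_width: -0.0001
```

apply_moves(twist=[[0,0,0],[0,0,0]], translation=[[0.08,0,-0.18],[0,0,0]], grip=[0,0])

```text
time_s: 20.15
tcp_pos: [0.5331, 0.0231, 0.126]
orientation: [0.216, 0.053, 0.975, -0.01]
force: [-3.8, -0.3, 6.5]
gripper_width: -0.0002
```

```bash
python3 - <<'E'
from sim import *
to((3,88,44))
E
```

```text
now bed [ 3.8 89.4 45.4] d cm [-0.03 -0.14 -0.16] rot [-0.1  0.  -0.1] Fbed [-0.6 -0.7  7.5] t 20.15 w -0.0002
```

apply_moves(twist=[[0,0,0],[0,0,0],[0,0,0],[0,0,0]], translation=[[-0.055,-0.5,0],[-0.055,-0.5,0],[-0.055,-0.5,0],[0,0,0]], grip=[0,0,0,0])

```text
time_s: 20.55
tcp_pos: [0.5313, 0.0067, 0.1258]
orientation: [0.216, 0.054, 0.975, -0.011]
force: [-3.7, -1.1, 6.1]
gripper_width: -0.0003
```

```bash
python3 - <<'E'
from sim import *
to((3,50,45))
t=shot('top')
for k_ in r.masks_of('jaw_top',t)[:1]:
    W=inv(world(t,mask=k_['mask']));U=W[(W[:,2]>75)&(W[:,2]<105)&(abs(W[:,0])<30)&(W[:,1]<120)];print(k_['confidence'],len(U),np.median(U,0))
E
```

```text
now bed [ 3.7 72.9 45.1] d cm [-0.31 -2.27 -0.04] rot [-0.1  0.   0. ] Fbed [-0.6 -1.5  7. ] t 20.55 w -0.0003
0.59 14 [19.11201755 51.02516879 89.51221215]
```

apply_moves(twist=[[0,0,0],[0,0,0],[0,0,0],[0,0,0],[0,0,0],[0,0,0]], translation=[[-0.055,-0.5,0],[-0.055,-0.5,0],[-0.055,-0.5,0],[-0.055,-0.5,0],[-0.03,-0.3,0],[0,0,0]], grip=[0,0,0,0,0,0])

```text
time_s: 21.25
tcp_pos: [0.5288, -0.0158, 0.1257]
orientation: [0.216, 0.054, 0.975, -0.011]
force: [-1.1, 0.3, 5.1]
gripper_width: -0.0001
```

```bash
python3 - <<'E'
from sim import *
to((3,50,45))
o=[r.get_obs()['force']@M]
for i in range(2):
  t=shot('top');o.append(r.get_obs()['force']@M)
print(np.round(o,1).tolist())
for q in('jaw_top','conduit_mid'):
  for k_ in r.masks_of(q,t)[:1]:
    W=inv(world(t,mask=k_['mask']));U=W[(W[:,2]>75)&(W[:,2]<105)&(abs(W[:,0])<30)&(W[:,1]<120)] if q[0]=='j' else W[(W[:,2]>40)&(W[:,2]<70)];print(q,k_['confidence'],len(U),np.percentile(U,[3,50,97],axis=0).round(0).tolist() if len(U) else 0)
E
```

```text
now bed [ 3.7 50.3 45.1] d cm [-0.06 -0.02 -0.03] rot [-0.1 -0.  -0. ] Fbed [1.1 0.2 5.1] t 21.25 w -0.0001
[[1.1, 0.2, 5.1], [-0.0, -0.3, 5.1], [0.3, -0.0, 4.5]]
jaw_top 0.87 13 [[12.0, 28.0, 76.0], [20.0, 32.0, 86.0], [27.0, 36.0, 93.0]]
conduit_mid 0.61 255 [[-14.0, -96.0, 42.0], [4.0, -44.0, 51.0], [19.0, 17.0, 59.0]]
```

apply_moves(twist=[[0,0,0],[0,0,0],[0,0,0]], translation=[[-0.033,-0.3,0],[-0.022,-0.2,0],[0,0,0]], grip=[0,0,0])

```text
time_s: 21.75
tcp_pos: [0.5283, -0.0195, 0.1257]
orientation: [0.216, 0.053, 0.975, -0.01]
force: [-0.8, 3.5, 3.5]
gripper_width: 0.0004
```

apply_moves(twist=[[0,0,0],[0,0,0]], translation=[[-0.033,-0.3,0],[0,0,0]], grip=[0,0])

```text
time_s: 21.95
tcp_pos: [0.5281, -0.0221, 0.1258]
orientation: [0.216, 0.052, 0.975, -0.009]
force: [-0.9, 5.0, 2.6]
gripper_width: -0.0003
```

apply_moves(twist=[[0,0,0],[0,0,0]], translation=[[-0.033,-0.3,0],[0,0,0]], grip=[0,0])

```text
time_s: 22.15
tcp_pos: [0.5277, -0.0247, 0.1258]
orientation: [0.216, 0.052, 0.975, -0.009]
force: [-1.7, 6.9, 2.4]
gripper_width: -0.0
```

```bash
cat > chk.py <<'E'
from go import *
to((3,36,45))
o=[]
for i in range(3):
  t=shot('top');o.append(r.get_obs()['force']@M)
print(np.mean(o,0).round(1))
for q in('jaw_top','conduit_mid'):
  for k_ in r.masks_of(q,t)[:1]:
    W=inv(world(t,mask=k_['mask']));U=W[(W[:,2]>75)&(W[:,2]<105)&(abs(W[:,0])<30)&(W[:,1]<120)] if q[0]=='j' else W[(W[:,2]>40)&(W[:,2]<70)];print(q,k_['confidence'],len(U),np.percentile(U,[3,50,97],axis=0).round(0).tolist() if len(U) else 0)
E
python3 chk.py
```

```text
now bed [ 3.6 41.3 45.2] d cm [-0.11 -0.52 -0.04] rot [-0.3  0.  -0.2] Fbed [-1.2  6.7  3.2] t 22.15 w -0.0
[-0.4  5.4  2.8]
jaw_top 0.74 7 [[13.0, 20.0, 79.0], [19.0, 22.0, 86.0], [26.0, 25.0, 94.0]]
conduit_mid 0.64 252 [[-13.0, -106.0, 42.0], [4.0, -53.0, 51.0], [19.0, 4.0, 60.0]]
```

apply_moves(twist=[[0,0,0],[0,0,0]], translation=[[-0.022,-0.2,0],[0,0,0]], grip=[0,0])

```text
time_s: 22.6
tcp_pos: [0.5276, -0.0262, 0.1258]
orientation: [0.216, 0.052, 0.975, -0.009]
force: [-0.5, 6.9, 2.0]
gripper_width: -0.0001
```

apply_moves(twist=[[0,0,0],[0,0,0]], translation=[[-0.022,-0.2,0],[0,0,0]], grip=[0,0])

```text
time_s: 22.8
tcp_pos: [0.5274, -0.0278, 0.1258]
orientation: [0.216, 0.052, 0.975, -0.009]
force: [-1.1, 7.7, 2.3]
gripper_width: -0.0
```

```bash
python3 chk.py
```

```text
now bed [ 3.7 38.2 45.3] d cm [-0.08 -0.22 -0.05] rot [-0.3  0.  -0.3] Fbed [-0.7  7.6  2.9] t 22.8 w -0.0
[-0.   7.5  2.9]
conduit_mid 0.74 265 [[-14.0, -110.0, 42.0], [4.0, -56.0, 51.0], [19.0, 6.0, 59.0]]
```

apply_moves(twist=[[0,0,0],[0,0,0]], translation=[[-0.022,-0.2,0],[0,0,0]], grip=[0,0])

```text
time_s: 23.25
tcp_pos: [0.5272, -0.0293, 0.1258]
orientation: [0.216, 0.051, 0.975, -0.008]
force: [-1.0, 8.0, 2.2]
gripper_width: 0.0002
```

apply_moves(twist=[[0,0,0],[0,0,0],[0,0,0],[0,0,0],[0,0,0]], translation=[[-0.17,0.02,0.36],[-0.17,0.02,0.36],[-0.17,0.02,0.36],[-0.17,0.02,0.36],[0,0,0]], grip=[0,0,0,0,0])

```text
time_s: 23.75
tcp_pos: [0.5203, -0.0289, 0.1403]
orientation: [0.216, 0.052, 0.975, -0.008]
force: [-1.2, 7.7, 2.2]
gripper_width: 0.0
```

apply_moves(twist=[[0,0,0],[0,0,0]], translation=[[0.022,0.2,0],[0,0,0]], grip=[0,0])

```text
time_s: 23.95
tcp_pos: [0.5205, -0.0276, 0.1402]
orientation: [0.216, 0.052, 0.975, -0.009]
force: [-2.2, 6.3, 3.0]
gripper_width: -0.0001
```

```bash
python3 chk.py
```

```text
now bed [ 3.5 37.6 61.2] d cm [ 0.61 -0.23 -1.49] rot [-0.3  0.  -0.2] Fbed [-1.4  6.1  3.9] t 23.95 w -0.0001
[-0.1  6.   4.1]
jaw_top 0.65 12 [[9.0, 16.0, 79.0], [19.0, 19.0, 86.0], [26.0, 22.0, 91.0]]
conduit_mid 0.58 269 [[-13.0, -107.0, 41.0], [4.0, -53.0, 51.0], [19.0, 9.0, 60.0]]
```

apply_moves(twist=[[0,0,0],[0,0,0]], translation=[[0.022,0.2,0],[0,0,0]], grip=[0,0])

```text
time_s: 24.4
tcp_pos: [0.5207, -0.0263, 0.1401]
orientation: [0.216, 0.053, 0.975, -0.01]
force: [-1.4, 5.8, 3.1]
gripper_width: -0.0
```

apply_moves(twist=[[0,0,0],[0,0,0]], translation=[[0.022,0.2,0],[0,0,0]], grip=[0,0])

```text
time_s: 24.6
tcp_pos: [0.5208, -0.0255, 0.14]
orientation: [0.216, 0.053, 0.975, -0.011]
force: [-0.3, 2.4, 1.2]
gripper_width: 0.0004
```

apply_moves(twist=[[0,0,0],[0,0,0]], translation=[[0.022,0.2,0],[0,0,0]], grip=[0,0])

```text
time_s: 24.8
tcp_pos: [0.5209, -0.024, 0.1399]
orientation: [0.216, 0.054, 0.975, -0.011]
force: [-0.3, 0.6, -0.4]
gripper_width: 0.0001
```

```bash
python3 chk.py
```

```text
now bed [ 3.3 41.2 60.9] d cm [ 0.58 -0.59 -1.46] rot [-0.1 -0.  -0. ] Fbed [-0.5  0.6 -0.2] t 24.8 w 0.0001
[-0.1  0.   0.3]
jaw_top 0.57 20 [[-1.0, 19.0, 80.0], [14.0, 23.0, 86.0], [27.0, 29.0, 99.0]]
conduit_mid 0.86 261 [[-14.0, -106.0, 42.0], [4.0, -52.0, 52.0], [19.0, 9.0, 60.0]]
```

apply_moves(twist=[[0,0,0],[0,0,0],[0,0,0],[0,0,0],[0,0,0],[0,0,0],[0,0,0],[0,0,0],[0,0,0],[0,0,0]], translation=[[0,0.3,0],[-0.58,0.06,1.24],[-0.58,0.06,1.24],[-0.58,0.06,1.24],[-0.57,0.07,1.26],[-0.13,-1.2,0],[-0.13,-1.2,0],[-0.13,-1.2,0],[-0.14,-1.17,0],[0,0,0]], grip=[0,0,0,0,0,0,0,0,0,0])

```text
time_s: 26.05
tcp_pos: [0.4922, -0.0669, 0.1897]
orientation: [0.216, 0.054, 0.975, -0.011]
force: [-0.7, -0.2, 0.7]
gripper_width: -0.0003
```

```bash
python3 - <<'E'
from sim import *
to((3,-4,77))
run(r.get_obs()['joint_positions'],[('d',(3,-4,77),R.from_matrix(Rt),None),('y',(3,6,77),R.from_matrix(Rt),None)])
E
```

```text
now bed [  2.8  -4.5 116.1] d cm [ 1.66 -0.13 -3.54] rot [-0.1 -0.   0.1] Fbed [-0.3 -0.3  0.9] t 26.05 w -0.0003
d [ 0.63  0.36 -0.68  2.29  1.14  0.28  2.  ] err 0.0 0.0
y [ 0.6   0.36 -0.67  2.29  1.15  0.29  1.96] err 0.0 0.0
```

apply_moves(twist=[[0,0,0],[0,0,0],[0,0,0],[0,0,0],[0,0,0],[0,0,0]], translation=[[0.42,-0.05,-0.9],[0.42,-0.04,-0.9],[0.42,-0.04,-0.9],[0.38,0,-0.82],[0.02,0.2,0],[0,0,0]], grip=[0,0,0,0,0,0])

```text
time_s: 26.65
tcp_pos: [0.5093, -0.0634, 0.1548]
orientation: [0.216, 0.052, 0.975, -0.01]
force: [-0.8, -0.1, 0.9]
gripper_width: 0.0003
```

apply_moves(twist=[[0,0,0],[0,0,0]], translation=[[0.033,0.3,0],[0,0,0]], grip=[0,0])

```text
time_s: 26.85
tcp_pos: [0.5098, -0.0611, 0.1552]
orientation: [0.216, 0.053, 0.975, -0.01]
force: [0.0, 0.2, 0.4]
gripper_width: -0.0002
```

apply_moves(twist=[[0,0,0],[0,0,0]], translation=[[0.022,0.2,0],[0,0,0]], grip=[0,0])

```text
time_s: 27.05
tcp_pos: [0.5099, -0.0595, 0.1549]
orientation: [0.216, 0.053, 0.975, -0.01]
force: [-0.3, -0.8, -0.7]
gripper_width: 0.0003
```

```bash
python3 - <<'E'
from go import *
to((3,4,77))
E
```

```text
now bed [ 3.3  4.8 77.5] d cm [-0.02 -0.08 -0.06] rot [-0.2  0.  -0.1] Fbed [-0.4 -0.8 -0.5] t 27.05 w 0.0003
```

apply_moves(twist=[[0,0,0],[0,0,0]], translation=[[0.011,0.1,0],[0,0,0]], grip=[0,0])

```text
time_s: 27.25
tcp_pos: [0.51, -0.0586, 0.1548]
orientation: [0.216, 0.053, 0.975, -0.01]
force: [0.2, 0.7, 0.4]
gripper_width: 0.0001
```

apply_moves(twist=[[0,0,0],[0,0,0]], translation=[[0.01,0.06,0],[0,0,0]], grip=[0,0])

```text
time_s: 27.45
tcp_pos: [0.5101, -0.058, 0.1547]
orientation: [0.216, 0.053, 0.975, -0.01]
force: [-0.1, 0.0, -0.2]
gripper_width: 0.0001
```

apply_moves(twist=[[0,0,0],[0,0,0]], translation=[[0.005,0.05,0],[0,0,0]], grip=[0,0])

```text
time_s: 27.65
tcp_pos: [0.5101, -0.0575, 0.1547]
orientation: [0.216, 0.053, 0.975, -0.01]
force: [0.6, -0.8, -0.4]
gripper_width: -0.0002
```

apply_moves(twist=[[0,0,0],[0,0,0]], translation=[[0.01,0.08,0],[0,0,0]], grip=[0,0])

```text
time_s: 27.85
tcp_pos: [0.5101, -0.0574, 0.1547]
orientation: [0.216, 0.053, 0.975, -0.011]
force: [-0.9, -2.2, 1.7]
gripper_width: 0.0002
```

apply_moves(twist=[[0,0,0],[0,0,0]], translation=[[0.01,0.08,0],[0,0,0]], grip=[0,0])

```text
time_s: 28.05
tcp_pos: [0.5101, -0.0573, 0.1547]
orientation: [0.216, 0.054, 0.975, -0.011]
force: [-2.1, -4.2, 1.6]
gripper_width: -0.0
```

apply_moves(twist=[[0,0,0],[0,0,0]], translation=[[0.01,0.08,0],[0,0,0]], grip=[0,0])

```text
time_s: 28.25
tcp_pos: [0.5101, -0.0573, 0.1546]
orientation: [0.216, 0.054, 0.975, -0.012]
force: [-1.4, -6.5, 2.8]
gripper_width: -0.0002
```

```bash
python3 chk.py
```

```text
now bed [ 3.2  7.  77.3] d cm [ 1.66  2.74 -2.93] rot [-0.  -0.1  0.1] Fbed [ 0.6 -6.6  2.8] t 28.25 w -0.0002
[-0.3 -6.8  3. ]
conduit_mid 0.59 219 [[-14.0, -105.0, 42.0], [5.0, -60.0, 51.0], [19.0, -13.0, 58.0]]
```

apply_moves(twist=[[0,0,0],[0,0,0]], translation=[[0.015,0.15,0],[0,0,0]], grip=[0,0])

```text
time_s: 28.7
tcp_pos: [0.5101, -0.0572, 0.1546]
orientation: [0.215, 0.055, 0.975, -0.013]
force: [-2.5, -9.9, 4.3]
gripper_width: 0.0002
```

apply_moves(twist=[[0,0,0],[0,0,0],[0,0,0]], translation=[[0.01,0.1,0],[0,0,0],[0,0,0]], grip=[0,0,0])

```text
time_s: 29.0
tcp_pos: [0.51, -0.0572, 0.1546]
orientation: [0.215, 0.056, 0.975, -0.014]
force: [-3.1, -12.3, 5.2]
gripper_width: 0.0001
```

apply_moves(twist=[[0,0,0],[0,0,0],[0,0,0]], translation=[[0.006,0.05,0],[0,0,0],[0,0,0]], grip=[0,0,0])

```text
time_s: 29.3
tcp_pos: [0.51, -0.0571, 0.1546]
orientation: [0.215, 0.056, 0.975, -0.014]
force: [-3.8, -10.8, 5.8]
gripper_width: -0.0002
```

```bash
python3 chk.py
```

```text
now bed [ 3.1  7.1 77.3] d cm [ 1.66  2.72 -2.93] rot [ 0.2 -0.1  0.3] Fbed [  0.  -11.1   6.3] t 29.3 w -0.0002
[  0.7 -13.1   5.6]
jaw_top 0.89 19 [[2.0, 20.0, 80.0], [16.0, 24.0, 90.0], [26.0, 28.0, 94.0]]
conduit_mid 0.68 228 [[-14.0, -105.0, 41.0], [3.0, -58.0, 51.0], [18.0, -11.0, 61.0]]
```

apply_moves(twist=[[0,0,0],[0,0,0],[0,0,0],[0,0,0],[0,0,0]], translation=[[0.01,0.1,0],[0,0,0],[0,0,0],[0,0,0],[0,0,0]], grip=[0,0,0,0,0])

```text
time_s: 30.05
tcp_pos: [0.51, -0.0571, 0.1546]
orientation: [0.215, 0.057, 0.975, -0.015]
force: [-3.8, -15.3, 5.9]
gripper_width: -0.0004
```

apply_moves(twist=[[0,0,0],[0,0,0],[0,0,0],[0,0,0],[0,0,0]], translation=[[0.006,0.05,0],[0,0,0],[0,0,0],[0,0,0],[0,0,0]], grip=[0,0,0,0,0])

```text
time_s: 30.55
tcp_pos: [0.51, -0.057, 0.1546]
orientation: [0.215, 0.057, 0.975, -0.015]
force: [-3.7, -15.5, 7.1]
gripper_width: 0.0006
```

```bash
python3 chk.py
```

```text
now bed [ 3.1  7.2 77.3] d cm [ 1.66  2.71 -2.93] rot [ 0.3 -0.1  0.5] Fbed [  1.2 -15.8   7.3] t 30.55 w 0.0006
[  1.  -16.    7.2]
jaw_top 0.97 12 [[0.0, 24.0, 82.0], [12.0, 27.0, 88.0], [25.0, 29.0, 94.0]]
conduit_mid 0.67 229 [[-14.0, -105.0, 43.0], [4.0, -57.0, 52.0], [19.0, -11.0, 59.0]]
```

apply_moves(twist=[[0,0,0],[0,0,0],[0,0,0],[0,0,0],[0,0,0],[0,0,0],[0,0,0],[0,0,0],[0,0,0],[0,0,0]], translation=[[-0.05,-0.4,0],[-0.04,-0.4,0],[-0.02,-0.2,0],[-0.5,0.05,1.1],[-0.5,0.05,1.1],[-0.5,0.05,1.1],[-0.5,0.05,1.1],[-0.5,0.05,1.1],[-0.5,0.05,1.1],[0,0,0]], grip=[0,0,0,0,0,0,0,0,0,0])

```text
time_s: 31.8
tcp_pos: [0.4802, -0.0571, 0.2217]
orientation: [0.217, 0.053, 0.975, -0.01]
force: [0.2, 0.1, -0.2]
gripper_width: 0.0
```

apply_moves(twist=[[0,0,0],[0,0,0],[0,0,0],[0,0,0],[0,0,0],[0,0,0],[0,0,0],[0,0,0],[0,0,0]], translation=[[0,2,0.5],[0,2,0.5],[0,2,0.5],[0,2,0.5],[0,2,0.5],[0,2,0.5],[0,2,0.5],[0,2,0.5],[0,0,0]], grip=[0,0,0,0,0,0,0,0,0])

```text
time_s: 32.7
tcp_pos: [0.4803, 0.106, 0.2613]
orientation: [0.217, 0.051, 0.975, -0.009]
force: [-0.1, 1.0, -0.4]
gripper_width: -0.0003
```

```bash
python3 - <<'E'
from go import *
to((0,0,150))
t=shot('top','top12.png');p=shot('side','side12.png')
c=np.load('cal.npz');d=np.load('d4.npz')
a=cv2.resize(t['frame'][150:215,230:350],(640,347),interpolation=cv2.INTER_CUBIC)
b=cv2.resize(p['frame'][175:235,205:305],(640,384),interpolation=cv2.INTER_CUBIC)[:250]
cv2.imwrite('pics/v12.png',np.vstack([a,b]))
for q in('jaw_top','conduit_mid'):
  for k_ in r.masks_of(q,t)[:1]:
    W=inv(world(t,mask=k_['mask']));U=W[(W[:,2]>75)&(W[:,2]<105)&(abs(W[:,0])<30)&(W[:,1]<120)] if q[0]=='j' else W[(W[:,2]>40)&(W[:,2]<70)];print(q,k_['confidence'],len(U),np.percentile(U,[3,50,97],axis=0).round(0).tolist() if len(U) else 0)
    if q[0]=='c': print(np.linalg.svd(U-U.mean(0))[2].round(3).tolist())
o=cv2.imread('pics/top0.png');df=cv2.absdiff(o,t['frame']).max(2)
for nm,(u,v) in dict(tape=(284,224),pen=(333,224),cover=(235,229),tin=(197,170),wrench=(402,221),carton=(165,167)).items():
    print(nm,df[v-8:v+8,u-12:u+12].mean().round(1),end=' ')
E
```

```text
now bed [  5.2 166.1 194. ] d cm [ -0.44 -16.66  -4.21] rot [-0.3  0.1 -0.4] Fbed [-0.3  1.  -0.3] t 32.7 w -0.0003
jaw_top 0.91 13 [[3.0, 23.0, 81.0], [12.0, 26.0, 89.0], [26.0, 28.0, 96.0]]
tape 1.9 pen 2.4 cover 103.5 tin 2.2 wrench 2.5 carton 2.4
```

View pics/v12.png

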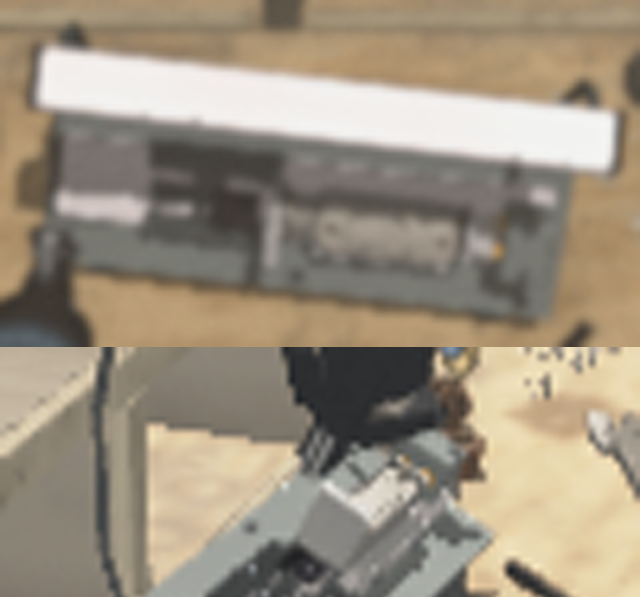

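```bash
python3 -c "
from plant import r
print(r.sign_off())"
```

```text
the job is handed in; nothing more can be done
None
```

The conduit body is in the bed, gripped between the jaw and the pushed-in pad. The latch held a steady pull of about 16 N for roughly half a second, and I handed the job in at about 33 s.

What happened on the way:
- **Placing:** The first descent stopped short on what seems to have been the ledge, with a brief force peak of about 64 N. I moved a few millimetres up the slope and set the body down again. It then lay flat and in line with the bar.
- **Arm posture:** Leaning with the bed, the arm first ran into joint limits. I spun the gripper half a turn with the body held, and that gave a posture that reached.
- **Latching:** I pressed the tab with the closed fingers and pushed the jaw until the push reached about 8 N. I then lifted off the tab and backed away. The force fell from about 6 N to zero over about 2 mm, which fits the tooth dropping in the 0.015 slot with the pad still compressed.
- **Pull test:** I pulled from the body side of the jaw plate, away from the tab, and the jaw did not move.

Last checks:
- **Body and clearance:** The last pictures show the body tight against the pad and the jaw, with the robot clear of everything.
- **Bystanders:** The tape, pen, tin, wrench and carton look unmoved. The box cover was behind the arm, so I could not compare it. I did not check the nut tin, coupling and octagon box afterwards.
- **Jaw position:** The measurements disagree by a few millimetres. The final depth reading suggests about 0.0195, while the contact positions suggest about 0.018. Both lie closer to the 0.015 slot (at most 0.0165 with its play) than to the next one.
- **Final conduit reading:** The network found no usable reading of the conduit in the last picture, so its final position rests on the picture and earlier readings.

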